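# Load the ring magazine and lock its gate with the ball-lock pin

## Robot

A 7-joint arm with a two-finger parallel gripper is mounted at the origin on the work surface; the furniture and walls round the work are solid. World frame = base frame: x ahead of the robot, y to its left, z up, the work surface at z = 0. Lengths are in m, angles in rad, forces in N, time in s.
With the tool pointing down it reaches from about 0.4 to 0.85 m from the base axis. Payload 10.4 kg.
Tool frame: the origin (TCP) lies midway between the tips of the shut fingers; the grasp point (between the pads) lies hold_point_z behind it (hold_point_z is the distance from the TCP to the grasp point, in m); z points along the fingers, y is the line along which they close (so a half turn about z gives the same grasp; the last joint's range is limited). The gripper opens to 87 mm and grips with 3 to 60 N. Pads are 19 mm wide; open, the fingers measure 117 mm over their backs; the gripper's body (75 mm by 190 mm) begins 51 mm behind the grasp point.
Start: joints at [-1.342, 0.332, -0.065, 1.46, 0.022, 1.35, -0.088], TCP at [0.156, 0.605, 0.223] pointing down, gripper open.
Joint ranges: [-2.6, 2.6], [-0.5, 2.12], [-1.47, 1.34], [0.16, 2.42], [-1.27, 4.41], [0.06, 2.06], [-2.6, 2.6]. Speed limits (rad/s): [2.22, 2.22, 2.79, 2.79, 3.14, 3.14, 3.14].

## Interface

Orientations are given as a unit quaternion [x, y, z, w].
In Python, from bench import * gives the robot as it stands. The module is installed in compiled form; this text tells all that it offers.
- The arm moves only by the tool drive_tool, never from a script. Its argument "increments" is a list of rows, each a list of 6 numbers: the shift along the tool's x, y, z scaled (see below), then the turn, a rotation vector about the tool's x, y, z scaled (see below). In form: [[dx, dy, dz, rx, ry, rz], ...]. A call has exactly 5 rows; each row is the pose to reach, as a shift and turn from the pose commanded when the call began, along the tool's axes at that moment; what a row does not reach only later rows make up. The controller multiplies each number of a shift by 300 mm and each number of a turn by pi/4 rad. A row lasts 1/12 s, in which the tool goes at most 41.7 mm and 7.16 degrees, less where a joint would pass 70% of its speed; a pose out of reach is approached as far as the arm can. A call with a number of a shift or a turn outside -1 to 1 is refused whole. A call with a gripper value outside its range is refused whole. "claw" is the closure, from 0 (fully open) to 1 (shut), set as the call begins (left out, the last holds). The fingers move at their own pace and stop on an object; "force" is the grip in N (left out, the last holds). Time passes only in rows, so rows that repeat a pose let the fingers close, or fill a call up. It gives the time, the measured TCP pose, the force, the opening and the grip force at its end, in the units of the state.
- read_state(): the state, without advancing time (a new reading comes with each control period).
- camera(name): name is "scene" or "top" or "wrist"; returns the picture (480x640x3 uint8, blue, green, red); there is no depth.
- get_calibration(name): a dict with "K" (3x3 intrinsics, pixels), "k1" (the pictures are not rectified: a ray, as slopes to the right and down, at radius r is drawn at 1 + k1 r^2 times it, then the intrinsics apply), "position" and "rotation" of the camera in the world. Camera axes: x right, y down, z forward; pixel columns grow to the right and rows downward; lengths in m; the calibration is good to about 2 mm. A picture is of the moment at which its call begins: read the wrist's pose just before it. get_calibration takes no time and is no camera call; for the wrist camera it gives the pose at the moment of the call.
- close_job(): hands the job in; it is judged then, once.
The state is a dict: "time": time; "joint_positions": joint angles; "joint_vel": joint speeds; "joint_torque": joint torques, N m; "ee_pos": TCP position; "eef_rot": TCP orientation; "ft_force": force on the tool from outside, world axes, zero at the start; "torque": the same for the moment, N m; "width": finger opening in m; "grip_force": force on a finger pad.
Only numpy, scipy, OpenCV 4.12 (cv2) and the standard library are available. Lean on these libraries where they do the work, as an engineer would, in place of code of your own. Each camera call takes 0.05 s, during which the arm holds its last target. There are 200 camera calls.

## Task

Get the spacer-ring magazine ready for the press: swing its gate well clear of the tube, drop every loose spacer ring on the bench flat into the tube so that they form one column, and swing the gate fully shut again. Then take the ball-lock pin from its stand with its two side buttons squeezed in, push it down through the aligned clevis and gate holes until its collar sits on the clevis, and let go so that the balls lock it. Leave the mug, aluminium block, tape roll and tin where they are.

Things in the scene. Friction and masses are not known exactly. Their poses are not given: they have to be found in the camera images.
- magazine: Fixed aluminium and dark steel ring magazine. Its base plate is 120 (x) x 236 (y) x 12 mm, y from -104 to +132. Origin on the bench under the tube's axis. In its frame: the tube stands at x=y=0; the gate's hinge post at y=-70; the clevis at y=+76, its web (44 mm wide, up to z=99) behind it at y=98 to 110. z is up; position and yaw vary.
- tube_mouth (a point): Centre of the tube's open top, 80 mm above the bench. Bore 64 mm (flared to about 67 mm in the top 8 mm), outside about 74 mm. Two slots, about 37 mm wide and open at the top, run down the tube's full height on its magazine +x and -x sides: fingers that hold a ring along that x direction can go down in them.
- tube_floor (a point): Centre of the tube's floor, 12 mm above the bench (the tube is 68 mm deep).
- clevis_hole (a point): Mouth of the clevis's vertical hole, in its top face 99 mm above the bench. Two 44 x 44 x 6 mm plates (z 93 to 99 and 75 to 81 mm) each have a 19 mm hole on this axis; the shut gate's tongue (8 mm thick, 21 mm hole) lies between them. Free space below the lower plate.
- gate (a joint): Hinge of the gate about a vertical axis, rad. 0: fully shut against its stop (over the tube, holes aligned); it grows as the gate swings towards the magazine's +x side (clockwise seen from above), up to 2.0. From about 1.4 the tube is clear. Stays where it is left (friction 0.08 N m). Starts nearly shut.
- gate_hinge (a point): Point on the gate's vertical hinge axis at the height of the gate's upper face (91 mm). The gate is a 34 mm wide, 8 mm thick dark steel bar that reaches 164 mm from this axis.
- gate_knob (a point): Centre of the top of the gate's black upright knob: 22 mm diameter, 30 mm high grip, top 127 mm above the bench, 85 mm from the hinge axis; below the grip a 12 mm neck, 6 mm high, down to the gate's upper face at 91 mm. Moves with the gate.
- pin: Loose ball-lock (quick-release) pin, 75 mm long, 0.16 kg, upright in its stand. Origin at the centre of its lower tip, z up along it. Shank 16 mm diameter, tip chamfered over 6 mm; two locking balls 10 mm above the tip, on the +x and -x sides, reach 24 mm across when out (too wide for 19 mm holes). Collar 38 mm diameter, z=40 to 45; black handle 26 (x) x 30 (y) mm, z=45 to 69; wire loop to z=75.
- pin_collar (a point): Centre of the underside of the pin's collar, 40 mm above its tip. The pin is fully home when this point lies at point clevis_hole; the balls are then just below the lower clevis plate.
- pin_grip (a point): Midpoint between the pin's two grey sprung buttons, 58 mm above its tip; one on each side of the handle (+x and -x of the pin), 24 mm wide (y), z=48 to 68. Squeezing both along the pin's x (48 mm across when out, 38 mm fully in; about 7 N does it, 20 to 40 N holds firmly) draws the balls inside the shank; letting go springs them out.
- pin_button_a (a joint): Button on the pin's +x side, m: 0 out (ball out), 0.005 fully pressed (ball in).
- pin_button_b (a joint): Button on the pin's -x side, m: 0 out (ball out), 0.005 fully pressed (ball in).
- pin_stand: Fixed aluminium block, 52 x 52 x 46 mm high, origin under its centre, with a 28 mm wide hole in its top in which the pin's shank hangs loosely; the collar rests on the block's top.
- paper_roll (a point): Centre of the top of a tall fixed roll of paper towel (about 90 mm diameter, standing on the bench, 228 mm high): an obstacle between the rings and the far side of the magazine. Boxes stand on the right of it, a black power unit 86 mm high in front of them.
- ring_1: Loose steel spacer ring, 60 mm outer and 34 mm inner diameter, 16 mm thick, 0.11 kg, flat on the bench. Origin at the centre of its underside. Three or four rings are present from start to start.
- ring_2: Loose steel spacer ring, 60 mm outer and 34 mm inner diameter, 16 mm thick, 0.11 kg, flat on the bench. Origin at the centre of its underside. Three or four rings are present from start to start.
- ring_3: Loose steel spacer ring, 60 mm outer and 34 mm inner diameter, 16 mm thick, 0.11 kg, flat on the bench. Origin at the centre of its underside. Three or four rings are present from start to start.
- ring_4: Loose steel spacer ring, 60 mm outer and 34 mm inner diameter, 16 mm thick, 0.11 kg, flat on the bench. Origin at the centre of its underside. Three or four rings are present from start to start.
- mug: Loose dotted white mug, 91 mm high. Bystander.
- spacer: Loose small aluminium block with two holes, 30 x 50 x 20 mm. Bystander.
- tape: Loose roll of black tape, 62 mm across, 19 mm high. Bystander.
- tin: Loose round flat tin with a yellow lid, 57 mm across, 24 mm high. Bystander.
Things that resemble listed ones, but are neither listed nor needed, are in the scene too. What is shaped like the pin but orange is not meant.

How it is judged:
By the outcome, as a careful person would: the job done as asked, in the order asked, and still so for the second after the job is handed in, with the robot touching nothing.
Of ring_1, ring_2, ring_3, ring_4 only 3 to 4 are there at a start; the rules pass over those that are not, and their reading is None.
At some moment in a run one of ring_1, ring_2, ring_3, ring_4 may be knocked a few centimetres aside while the robot is not near it.
It also fails if it takes over 200 s, if anything falls off the work surface, if the arm or the gripper's body presses on something with over 40 N, if the wrist force passes 120 N, or if a joint passes its speed limit or range.

## Working session

There is one attempt and no reset: what is moved stays moved. The work goes in short steps, Python scripts to look and compute and a tool call to move; the robot and the scene stay as the last step left them, time stands still between calls to the robot, and variables do not carry over. Pictures are saved under pics/ and viewed, at most 14 in all, crops included, and the job is handed in when it is done.

Besides the shell and the picture viewer there is one more tool, called after "Emit:" as a command line: name --pt "numbers of a row" for each row, then --argument value for the rest. drive_tool: Moves the arm, as the interface text tells. Its arguments: {"type":"object","properties":{"increments":{"type":"array","items":{"type":"array","items":{"type":"number"}}},"claw":{"type":"number"},"force":{"type":"number"}},"required":["increments"]}

```bash
mkdir -p pics; python3 - <<'E'
from bench import *
import cv2
s=read_state(); print(s)
for n in ("scene","top","wrist"):
    c=get_calibration(n); print(n,c)
    cv2.imwrite(f"pics/{n}0.png",camera(n))
try: print(hold_point_z)
except Exception as e: print(e)
E
```

```text
{'time': 0.0, 'joint_positions': array([-1.341572  ,  0.33285055, -0.06469835,  1.46094951,  0.02161809,
        1.34990262, -0.08852979]), 'joint_vel': array([ 0.00197513, -0.00036845, -0.00016265,  0.00064313,  0.00135007,
        0.00090533, -0.00134687]), 'joint_torque': array([-1.11415520e-03, -6.23241735e+01,  2.37894407e-02, -3.89909506e+01,
       -6.15276187e-02,  3.93158651e-02,  1.37312027e-04]), 'ee_pos': array([0.15564747, 0.60490437, 0.22176335]), 'eef_rot': array([ 1.25582774e-01,  9.92082893e-01, -7.05427001e-04, -4.65226282e-05]), 'ft_force': array([-0.24168054, -0.47734114,  0.00667604]), 'torque': array([-0.05412507,  0.01596502, -0.01598773]), 'grip_force': 0.0, 'width': 0.08709369119018533}
scene {'K': array([[455.97589258,   0.        , 317.66087891],
       [  0.        , 455.97589258, 233.54593972],
       [  0.        ,   0.        ,   1.        ]]), 'k1': 0.005684927686568136, 'position': array([ 0.05659656, -0.48934139,  0.65894559]), 'rotation': array([ 0.83762028, -0.23900512,  0.14943739, -0.46790734])}
top {'K': array([[487.67583246,   0.        , 326.01679919],
       [  0.        , 487.67583246, 228.86829579],
       [  0.        ,   0.        ,   1.        ]]), 'k1': -0.11953009125022028, 'position': array([0.33507654, 0.21008558, 1.22695193]), 'rotation': array([ 0.70445785, -0.70324832,  0.07917218, -0.05396949])}
wrist {'K': array([[381.27439712,   0.        , 323.33047027],
       [  0.        , 381.27439712, 244.81747482],
       [  0.        ,   0.        ,   1.        ]]), 'k1': -0.05443510128425306, 'position': array([0.0868461 , 0.62241106, 0.38457295]), 'rotation': array([0.78330904, 0.6076887 , 0.0799809 , 0.10365539])}
0.0187
```

View pics/top0.png

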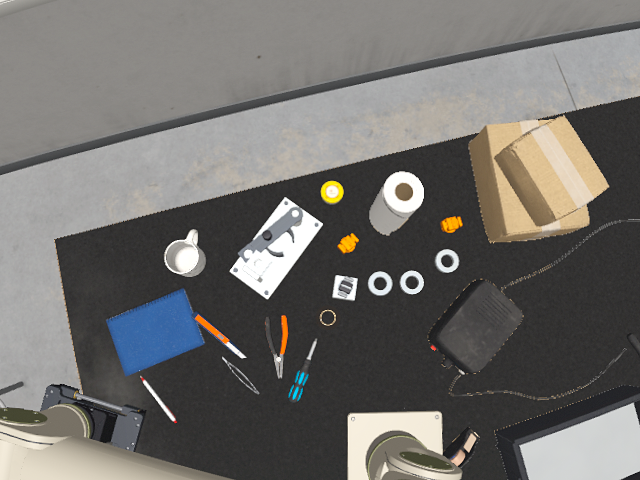

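View pics/scene0.png

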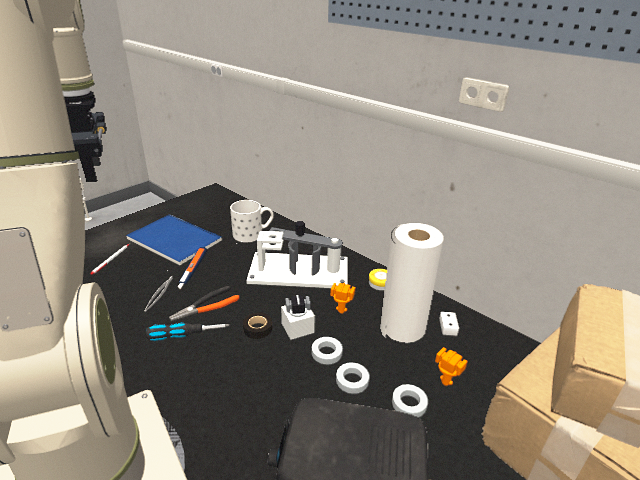

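Top: three rings at about (380,284), (412,282) and (447,261). Magazine is around (276,247), pin stand with grey-buttoned pin at (345,288), roll at (403,190). The orange pins are decoys. I'll make helpers and zoom in.

```bash
cat > h.py <<'E'
from bench import *
import numpy as np, cv2
from scipy.spatial.transform import Rotation as R
def cal(n,c=None):
    c=c or get_calibration(n); return c["K"],c["k1"],np.array(c["position"]),R.from_quat(c["rotation"]).as_matrix()
def ray(n,px,c=None):
    K,k1,p,M=cal(n,c); d=(np.array(px,float)-K[:2,2])/[K[0,0],K[1,1]]
    u=d.copy()
    for _ in range(20): u=d/(1+k1*(u@u))
    v=M@[u[0],u[1],1]; return p,v/np.linalg.norm(v)
def plane(n,px,z,c=None):
    p,v=ray(n,px,c); return p+v*(z-p[2])/v[2]
def proj(n,X,c=None):
    K,k1,p,M=cal(n,c); q=M.T@(np.array(X)-p); u=q[:2]/q[2]; u=u*(1+k1*(u@u)); return K[:2,:2]@u+K[:2,2]
def tri(obs): # obs: list of (p,v)
    A=sum(np.eye(3)-np.outer(v,v) for p,v in obs); b=sum((np.eye(3)-np.outer(v,v))@p for p,v in obs)
    return np.linalg.solve(A,b)
def go(x,y,z,deg=None,tilt=None):
    """print numbers (scaled) from current TCP pose to a target; deg= yaw of tool y-axis (closing line) in world, tool down"""
    s=read_state(); M=R.from_quat(s["eef_rot"]); d=M.inv().apply(np.array([x,y,z])-s["ee_pos"])/.3
    r=np.zeros(3)
    best=None
    for k in ((0,) if deg is None else (0,180)):
        if deg is None:
            yy=M.apply([0,1,0]); a=np.arctan2(yy[1],yy[0])
        else: a=np.radians(deg+k)
        Y=np.array([np.cos(a),np.sin(a),0]); Z=np.array([0,0,-1.]); X=np.cross(Y,Z)
        rr=(M.inv()*R.from_matrix(np.c_[X,Y,Z])).as_rotvec()/(np.pi/4)
        if best is None or np.linalg.norm(rr)<np.linalg.norm(best): best=rr
        print("turn option",np.round(rr,3), "j7",s["joint_positions"][6].round(2))
    print("shift",np.round(d,4),"rows@41.7:",np.linalg.norm(d)*300/41.7,"rows turn",np.linalg.norm(best)*45/7.16)
def st():
    s=read_state(); yy=R.from_quat(s["eef_rot"]).apply([0,1,0])
    print("t",round(s["time"],2),"tcp",s["ee_pos"].round(4),"ydeg",np.degrees(np.arctan2(yy[1],yy[0])).round(1),"w",round(s["width"],4),"g",round(s["grip_force"],1),"F",s["ft_force"].round(1),"j",s["joint_positions"].round(2))
E
python3 - <<'E'
from h import *
a=cv2.imread("pics/top0.png"); b=cv2.imread("pics/scene0.png")
A=cv2.resize(a[185:310,220:360],None,fx=4,fy=4,interpolation=cv2.INTER_CUBIC)
B=cv2.resize(b[210:345,235:360],None,fx=4,fy=4,interpolation=cv2.INTER_CUBIC)
cv2.imwrite("pics/topz.png",A); cv2.imwrite("pics/scz.png",B)
st()
for p in [(380,284),(412,282),(447,261)]: print("ring",plane("top",p,.016))
# bright neutral blobs refined
g=cv2.cvtColor(a,cv2.COLOR_BGR2HSV); m=((g[...,2]>120)&(g[...,1]<60)).astype('uint8')
for p in [(380,284),(412,282),(447,261)]:
    w=m[p[1]-18:p[1]+18,p[0]-16:p[0]+16]; n,l,s,c=cv2.connectedComponentsWithStats(w); i=1+np.argmax(s[1:,4])
    ys,xs=np.where(l==i); (cx,cy),r=cv2.minEnclosingCircle(np.c_[xs,ys].astype('float32'))
    q=(cx+p[0]-16,cy+p[1]-18); print(q,r,plane("top",q,.012))
E
```

```text
t 0.15 tcp [0.1556 0.605  0.222 ] ydeg 75.6 w 0.0873 g 0.0 F [-0.4 -0.8  1.1] j [-1.34  0.33 -0.06  1.46  0.02  1.35 -0.09]
ring [0.42707448 0.03206815 0.016     ]
ring [ 0.43185403 -0.04891105  0.016     ]
ring [ 0.48479046 -0.14093854  0.016     ]
(379.7820510864258, 283.1410255432129) 12.271212577819824 [0.4295278  0.03198759 0.012     ]
(411.40243911743164, 282.0040645599365) 12.010910034179688 [ 0.43216871 -0.04824193  0.012     ]
(446.72222232818604, 260.61111068725586) 12.101778984069824 [ 0.48628381 -0.14141705  0.012     ]
```

View pics/topz.png

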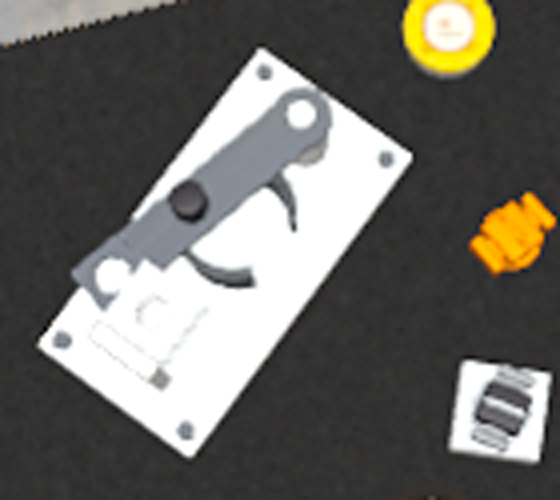

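View pics/scz.png

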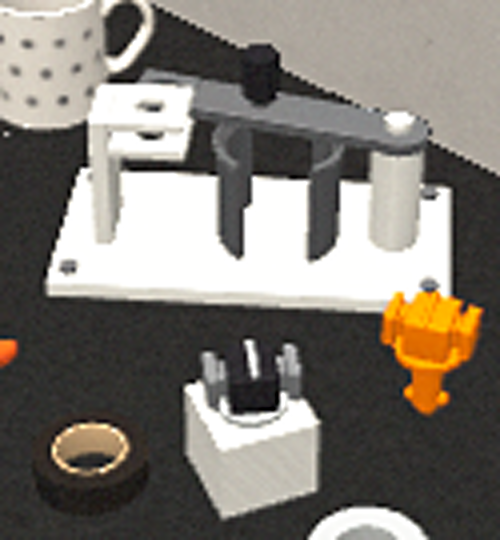

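Top crop: plate corners at (262,48), (412,157), (192,458), (38,347), hinge (301,112), knob (190,200), gate slightly open. Scene crop: tube with side slots under the gate, clevis on the left, pin with grey buttons upright in its stand.

```bash
python3 - <<'E'
from h import *
a=cv2.imread("pics/top0.png"); hsv=cv2.cvtColor(a,cv2.COLOR_BGR2HSV)
m=((hsv[...,2]>185)&(hsv[...,1]<40)).astype('uint8'); m[:,:225]=0;m[:190]=0;m[302:]=0;m[:,330:]=0
m2=cv2.morphologyEx(m,cv2.MORPH_CLOSE,np.ones((3,3)))
n,l,s,c=cv2.connectedComponentsWithStats(m2); i=1+np.argmax(s[1:,4]); ys,xs=np.where(l==i)
# plate edges via convex hull->4 corner approx
h=cv2.convexHull(np.c_[xs,ys].astype(np.int32)); 
for e in (3,5,7,9):
    q=cv2.approxPolyDP(h,e,True)[:,0]; print(e,q.tolist())
man=np.array([(262,48),(412,157),(192,458),(38,347)])/4+[220,185]-.4
W=np.array([plane("top",p,.012)[:2] for p in man]); L=np.array([(60,-104),(-60,-104),(-60,132),(60,132)])/1000
def fit(L,W):
    lc,wc=L.mean(0),W.mean(0); A=L-lc;B=W-wc
    th=np.arctan2((A[:,0]*B[:,1]-A[:,1]*B[:,0]).sum(),(A*B).sum()); Rm=np.array([[np.cos(th),-np.sin(th)],[np.sin(th),np.cos(th)]])
    t=wc-Rm@lc; return th,t,W-(A@Rm.T+wc)
th,t,r=fit(L,W); print("mag yaw deg",np.degrees(th),"origin",t,"res mm",(r*1000).round(1).tolist())
T=lambda p:t+np.array([[np.cos(th),-np.sin(th)],[np.sin(th),np.cos(th)]])@p
for nme,px,z in (("hinge",(301,112),.095),("knob",(188,198),.127),("hole",(112,275),.091)):
    P=plane("top",np.array(px)/4+[220,185]-.4,z); print(nme,P)
print("hinge mdl",T([0,-.07]),"clevis",T([0,.076]))
for nme,p in (("tube",[*t,.08]),("hinge",[*T([0,-.07]),.095]),("clevis",[*T([0,.076]),.099]),("plate+-",[*T([.06,.132]),.012]),("pl2",[*T([-.06,-.104]),.012]),("pl3",[*T([-.06,.132]),.012])): print(nme,"scene zoom px",((proj("scene",p)-[235,210])*4).round())
# pin buttons
b1=plane("top",np.array((517,377))/4+[220,185]-.4,.074); b2=plane("top",np.array((491,438))/4+[220,185]-.4,.074); print("pin",b1,b2,(b1+b2)/2,np.degrees(np.arctan2(*(b1-b2)[1::-1])),np.linalg.norm(b1-b2))
sc=np.array([(463,360),(552,374),(540,465),(449,450)])/4+[220,185]-.4
print("stand",np.mean([plane("top",p,.046) for p in sc],0))
print("roll",plane("top",(403,191),.228),"pwr",[plane("top",p,.086)[:2].round(3).tolist() for p in ((480,280),(524,313),(428,330),(468,373))])
print("box",plane("top",(490,241),0), plane("top",(470,137),.15))
E
```

```text
3 [[322, 223], [268, 298], [230, 271], [247, 249], [301, 209]]
5 [[322, 223], [268, 298], [230, 271], [247, 249], [301, 209]]
7 [[322, 223], [268, 298], [230, 271], [301, 209]]
9 [[322, 223], [268, 298], [230, 271], [301, 209]]
mag yaw deg 54.4782643423054 origin [0.53106012 0.28328191] res mm [[0.3, -0.4], [-0.8, 1.0], [1.0, -0.1], [-0.5, -0.5]]
hinge [0.59019922 0.24338413 0.095     ]
knob [0.53224363 0.30650564 0.127     ]
hole [0.49261223 0.35329896 0.091     ]
hinge mdl [0.58803278 0.24261109] clevis [0.46920409 0.3274388 ]
tube scene zoom px [273. 137.]
hinge scene zoom px [393. 122.]
clevis scene zoom px [144. 104.]
plate+- scene zoom px [ 73. 167.]
pl2 scene zoom px [443. 301.]
pl3 scene zoom px [ 38. 280.]
pin [0.4349456 0.1146625 0.074    ] [0.39895162 0.13035043 0.074     ] [0.41694861 0.12250646 0.074     ] -23.549909574079898 0.039264203640338204
stand [0.41610475 0.12221172 0.046     ]
roll [0.60913497 0.00926384 0.228     ] pwr [[0.43, -0.2], [0.35, -0.306], [0.314, -0.069], [0.213, -0.161]]
box [ 0.53924175 -0.26377281  0.        ] [ 0.76677254 -0.1744996   0.15      ]
```

```bash
cat >> h.py <<'E'
def down(deg):
    a=np.radians(deg); Y=np.array([np.cos(a),np.sin(a),0]); Z=np.array([0,0,-1.]); return R.from_matrix(np.c_[np.cross(Y,Z),Y,Z])
def plan(*wps,vmax=36.,wmax=6.5,nsub=4):
    """wps: (x,y,z,deg); prints, per call, the final shift/turn in drive units (reach it over nsub rows)"""
    s=read_state(); p=s["ee_pos"].copy(); M=R.from_quat(s["eef_rot"])
    for (x,y,z,deg) in wps:
        T=np.array([x,y,z]); Q=down(deg); rv=(M.inv()*Q).as_rotvec(); n=max(1,int(np.ceil(max(np.linalg.norm(T-p)*1000/(vmax*nsub),np.degrees(np.linalg.norm(rv))/(wmax*nsub)))))
        p0,M0=p.copy(),M
        for k in range(1,n+1):
            pt=p0+(T-p0)*k/n; Mt=M0*R.from_rotvec(rv*k/n)
            d=M.inv().apply(pt-p)/.3; r=(M.inv()*Mt).as_rotvec()/(np.pi/4)
            d=d.round(3); r=r.round(3)
            for f in (1,): print("[%s]"%", ".join("%g"%v for v in [*d,*r]), "  q1..3:", *["[%s]"%", ".join("%g"%round(v*j/nsub,3) for v in [*d,*r]) for j in range(1,nsub)])
            p=p+M.apply(d*.3); M=M*R.from_rotvec(r*np.pi/4)
        print("  -> wp",p.round(4))
E
python3 -c "
from h import *
plan((.45,.40,.22,42),(.532,.3065,.17,42))"
```

```text
[-0.374, -0.139, 0.002, -0, 0, 0.249]   q1..3: [-0.094, -0.035, 0, -0, 0, 0.062] [-0.187, -0.07, 0.001, -0, 0, 0.124] [-0.28, -0.104, 0.002, -0, 0, 0.187]
[-0.393, -0.064, 0.003, -0.001, 0, 0.248]   q1..3: [-0.098, -0.016, 0.001, -0, 0, 0.062] [-0.196, -0.032, 0.002, -0, 0, 0.124] [-0.295, -0.048, 0.002, -0.001, 0, 0.186]
[-0.398, 0.013, 0.002, -0, 0, 0.249]   q1..3: [-0.1, 0.003, 0, -0, 0, 0.062] [-0.199, 0.006, 0.001, -0, 0, 0.124] [-0.298, 0.01, 0.002, -0, 0, 0.187]
  -> wp [0.4499 0.4    0.22  ]
[-0.415, -0.005, 0.167, -0, 0, 0]   q1..3: [-0.104, -0.001, 0.042, -0, 0, 0] [-0.208, -0.002, 0.084, -0, 0, 0] [-0.311, -0.004, 0.125, -0, 0, 0]
  -> wp [0.5321 0.3065 0.1699]
```

Emit:
drive_tool --pt "-0.094 -0.035 0 0 0 0.062" --pt "-0.187 -0.07 0 0 0 0.124" --pt "-0.28 -0.104 0 0 0 0.187" --pt "-0.374 -0.139 0 0 0 0.249" --pt "-0.374 -0.139 0 0 0 0.249" --claw 0

```text
time: 0.57
ee_pos: [0.2607, 0.5329, 0.2226]
eef_rot: [0.227, 0.974, -0.0, 0.002]
ft_force: [1.4, -0.5, 0.1]
width: 0.0871
grip_force: 0.0
```

Emit:
drive_tool --pt "-0.098 -0.016 0 0 0 0.062" --pt "-0.196 -0.032 0 0 0 0.124" --pt "-0.295 -0.048 0 0 0 0.186" --pt "-0.393 -0.064 0 0 0 0.248" --pt "-0.393 -0.064 0 0 0 0.248"

```text
time: 0.98
ee_pos: [0.358, 0.464, 0.2225]
eef_rot: [0.321, 0.947, -0.001, 0.001]
ft_force: [0.8, -0.3, 0.5]
width: 0.0869
grip_force: 0.0
```

Emit:
drive_tool --pt "-0.1 0.003 0 0 0 0.062" --pt "-0.2 0.006 0 0 0 0.124" --pt "-0.3 0.01 0 0 0 0.187" --pt "-0.4 0.013 0 0 0 0.249" --pt "-0.4 0.013 0 0 0 0.249"

```text
time: 1.4
ee_pos: [0.4557, 0.3947, 0.2224]
eef_rot: [0.412, 0.911, -0.001, 0.002]
ft_force: [2.1, -0.9, 0.5]
width: 0.0869
grip_force: 0.0
```

Emit:
drive_tool --pt "-0.104 0 0.042 0 0 0" --pt "-0.208 -0.002 0.084 0 0 0" --pt "-0.311 -0.004 0.125 0 0 0" --pt "-0.415 -0.005 0.167 0 0 0" --pt "-0.415 -0.005 0.167 0 0 0"

```text
time: 1.82
ee_pos: [0.5357, 0.2992, 0.1697]
eef_rot: [0.41, 0.912, -0.003, 0.001]
ft_force: [0.8, -1.1, 0.3]
width: 0.0871
grip_force: 0.0
```

```bash
python3 -c "
from h import *
st(); c=get_calibration('wrist'); I=camera('wrist'); cv2.imwrite('pics/w1.png',I); cv2.imwrite('pics/t1.png',camera('top'))
import pickle; pickle.dump(c,open('w1.pkl','wb')); print(c['position'],R.from_quat(c['rotation']).as_matrix().round(2).tolist())
for n,p in (('knob',(.532,.3065,.127)),('hinge',(.589,.243,.095)),('clevis',(.469,.327,.099)),('tcp',read_state()['ee_pos'])): print(n,proj('wrist',p,c).round())
"
```

```text
t 1.82 tcp [0.5357 0.2992 0.1697] ydeg 41.6 w 0.0871 g 0.0 F [ 0.8 -1.1  0.3] j [-0.8   0.34  0.27  1.57 -0.09  1.24  0.21]
[0.48854013 0.35254656 0.33221808] [[0.75, 0.64, 0.17], [0.66, -0.72, -0.2], [-0.0, 0.26, -0.96]]
knob [328. 258.]
hinge [328. 360.]
clevis [272. 152.]
tcp [328. 290.]
```

View pics/w1.png

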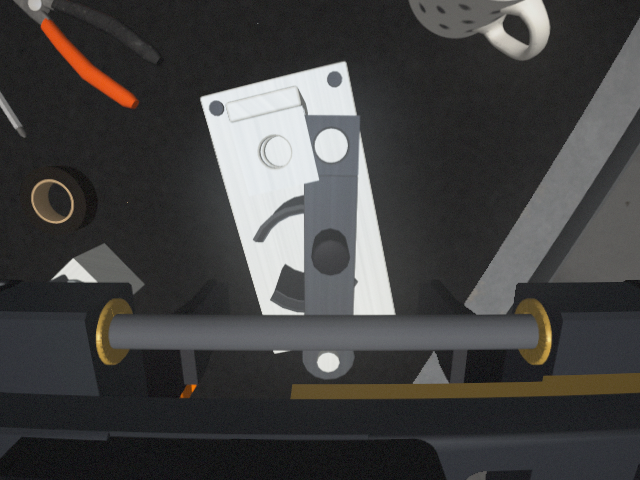

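Wrist view: clevis hole at (276,151), hinge cap (328,362), knob (331,250). These are within about 2–3 mm of my estimates. Going down on the knob.

```bash
python3 -c "
from h import *
st(); plan((.532,.3065,.105,42))"
```

```text
t 1.92 tcp [0.5328 0.3052 0.1716] ydeg 41.9 w 0.0869 g 0.0 F [-0.3  0.5  0.6] j [-0.8   0.34  0.26  1.57 -0.09  1.24  0.2 ]
[0.005, 0.001, 0.222, -0.002, 0, -0.003]   q1..3: [0.001, 0, 0.056, -0, 0, -0.001] [0.002, 0, 0.111, -0.001, 0, -0.002] [0.004, 0.001, 0.166, -0.002, 0, -0.002]
  -> wp [0.532  0.3064 0.105 ]
```

Emit:
drive_tool --pt "0.001 0 0.056 0 0 0" --pt "0.002 0 0.111 0 0 0" --pt "0.004 0 0.166 0 0 0" --pt "0.005 0.001 0.222 0 0 0" --pt "0.005 0.001 0.222 0 0 0"

```text
time: 2.33
ee_pos: [0.5291, 0.3088, 0.1029]
eef_rot: [0.405, 0.914, -0.002, -0.002]
ft_force: [-0.7, -1.2, -0.8]
width: 0.0866
grip_force: 0.0
```

Emit:
drive_tool --pt "0 0 0 0 0 0" --pt "0 0 0 0 0 0" --pt "0 0 0 0 0 0" --pt "0 0 0 0 0 0" --pt "0 0 0 0 0 0" --claw 1 --force 12

```text
time: 2.75
ee_pos: [0.5321, 0.3081, 0.1067]
eef_rot: [0.407, 0.914, 0.001, 0.0]
ft_force: [0.1, 1.6, -0.4]
width: 0.062
grip_force: 0.0
```

Emit:
drive_tool --pt "0 0 0 0 0 0" --pt "0 0 0 0 0 0" --pt "0 0 0 0 0 0" --pt "0 0 0 0 0 0" --pt "0 0 0 0 0 0"

```text
time: 3.17
ee_pos: [0.5318, 0.3077, 0.1059]
eef_rot: [0.407, 0.914, 0.0, -0.0]
ft_force: [-0.3, 0.4, 0.8]
width: 0.0285
grip_force: 0.0
```

Emit:
drive_tool --pt "0 0 0 0 0 0" --pt "0 0 0 0 0 0" --pt "0 0 0 0 0 0" --pt "0 0 0 0 0 0" --pt "0 0 0 0 0 0"

```text
time: 3.58
ee_pos: [0.5318, 0.3078, 0.1058]
eef_rot: [0.407, 0.914, 0.0, -0.0]
ft_force: [-0.1, 1.0, -0.5]
width: 0.0216
grip_force: 12.0
```

Emit:
drive_tool --pt "0 0.017 0 0 0 0.078" --pt "-0.002 0.034 0 0 0 0.156" --pt "-0.005 0.052 0 0 0 0.233" --pt "-0.008 0.068 0 0 0 0.311" --pt "-0.013 0.085 0 0 0 0.389"

```text
time: 4.0
ee_pos: [0.5536, 0.3219, 0.1059]
eef_rot: [0.542, 0.84, -0.0, 0.0]
ft_force: [0.8, -0.3, 0.3]
width: 0.0217
grip_force: 12.0
```

Emit:
drive_tool --pt "0 0.017 0 0 0 0.078" --pt "-0.002 0.034 0 0 0 0.156" --pt "-0.005 0.052 0 0 0 0.233" --pt "-0.008 0.068 0 0 0 0.311" --pt "-0.013 0.085 0 0 0 0.389"

```text
time: 4.42
ee_pos: [0.5785, 0.3289, 0.1059]
eef_rot: [0.664, 0.748, 0.0, 0.0]
ft_force: [0.1, -1.4, 0.7]
width: 0.0214
grip_force: 12.0
```

```bash
python3 -c "
from h import *
st()"
```

```text
t 4.42 tcp [0.5785 0.3289 0.1059] ydeg 6.8 w 0.0214 g 12.0 F [ 0.1 -1.4  0.7] j [-0.85  0.52  0.36  1.5  -0.19  1.16 -0.33]
```

Emit:
drive_tool --pt "0 0.017 0 0 0 0.078" --pt "-0.002 0.034 0 0 0 0.156" --pt "-0.005 0.052 0 0 0 0.233" --pt "-0.008 0.068 0 0 0 0.311" --pt "-0.013 0.085 0 0 0 0.389"

```text
time: 4.83
ee_pos: [0.6044, 0.3282, 0.1059]
eef_rot: [0.77, 0.638, 0.0, 0.0]
ft_force: [1.1, 0.1, 0.6]
width: 0.0218
grip_force: 12.0
```

Emit:
drive_tool --pt "0 0.017 0 0 0 0.078" --pt "-0.002 0.034 0 0 0 0.156" --pt "-0.005 0.052 0 0 0 0.233" --pt "-0.008 0.068 0 0 0 0.311" --pt "-0.013 0.085 0 0 0 0.389"

```text
time: 5.25
ee_pos: [0.6288, 0.3199, 0.1059]
eef_rot: [0.858, 0.514, 0.0, 0.0]
ft_force: [1.8, 1.2, -0.7]
width: 0.0213
grip_force: 12.0
```

Emit:
drive_tool --pt "0 0.017 0 0 0 0.078" --pt "-0.002 0.034 0 0 0 0.156" --pt "-0.005 0.052 0 0 0 0.233" --pt "-0.008 0.068 0 0 0 0.311" --pt "-0.013 0.085 0 0 0 0.389"

```text
time: 5.67
ee_pos: [0.6496, 0.3047, 0.1059]
eef_rot: [0.926, 0.377, 0.001, -0.0]
ft_force: [3.3, 1.9, -0.6]
width: 0.0216
grip_force: 12.0
```

Emit:
drive_tool --pt "0 0 0 0 0 0" --pt "0 0 0 0 0 0" --pt "0 0 0 0 0 0" --pt "0 0 0 0 0 0" --pt "0 0 0 0 0 0" --claw 0

```text
time: 6.08
ee_pos: [0.6487, 0.3045, 0.1058]
eef_rot: [0.925, 0.379, -0.0, -0.0]
ft_force: [-0.3, -0.1, -0.3]
width: 0.0467
grip_force: 0.0
```

Emit:
drive_tool --pt "0 0 -0.05 0 0 0" --pt "0 0 -0.12 0 0 0" --pt "0 0 -0.2 0 0 0" --pt "0 0 -0.3 0 0 0" --pt "0 0 -0.4 0 0 0"

```text
time: 6.5
ee_pos: [0.6485, 0.3043, 0.2268]
eef_rot: [0.925, 0.379, -0.0, -0.0]
ft_force: [0.4, 0.3, -0.3]
width: 0.0798
grip_force: 0.0
```

```bash
python3 -c "
from h import *
st(); plan((.46,.24,.25,0))"
```

```text
t 6.5 tcp [0.6485 0.3043 0.2268] ydeg -45.5 w 0.0798 g 0.0 F [ 0.4  0.3 -0.3] j [-0.86  0.59  0.58  1.19 -0.31  1.45 -1.11]
[-0.299, -0.144, -0.038, -0, 0, -0.505]   q1..3: [-0.075, -0.036, -0.01, -0, 0, -0.126] [-0.15, -0.072, -0.019, -0, 0, -0.252] [-0.224, -0.108, -0.028, -0, 0, -0.379]
[-0.22, -0.248, -0.039, -0.001, 0.001, -0.506]   q1..3: [-0.055, -0.062, -0.01, -0, 0, -0.126] [-0.11, -0.124, -0.02, -0, 0, -0.253] [-0.165, -0.186, -0.029, -0.001, 0.001, -0.38]
  -> wp [0.4601 0.2401 0.2501]
```

```bash
python3 -c "
from h import *
plan((.564,.26,.23,54.5),vmax=40,wmax=6.8,nsub=5)"
```

```text
[-0.101, -0.031, -0.003, -0, 0, -0.741]   q1..3: [-0.02, -0.006, -0.001, -0, 0, -0.148] [-0.04, -0.012, -0.001, -0, 0, -0.296] [-0.061, -0.019, -0.002, -0, 0, -0.445] [-0.081, -0.025, -0.002, -0, 0, -0.593]
[-0.068, -0.081, -0.004, -0.001, -0, -0.74]   q1..3: [-0.014, -0.016, -0.001, -0, -0, -0.148] [-0.027, -0.032, -0.002, -0, -0, -0.296] [-0.041, -0.049, -0.002, -0.001, -0, -0.444] [-0.054, -0.065, -0.003, -0.001, -0, -0.592]
[-0.012, -0.106, -0.003, -0, 0, -0.741]   q1..3: [-0.002, -0.021, -0.001, -0, 0, -0.148] [-0.005, -0.042, -0.001, -0, 0, -0.296] [-0.007, -0.064, -0.002, -0, 0, -0.445] [-0.01, -0.085, -0.002, -0, 0, -0.593]
  -> wp [0.5639 0.26   0.2299]
```

Emit:
drive_tool --pt "-0.02 -0.006 0 0 0 -0.148" --pt "-0.04 -0.012 0 0 0 -0.296" --pt "-0.06 -0.019 0 0 0 -0.445" --pt "-0.08 -0.025 0 0 0 -0.593" --pt "-0.101 -0.031 0 0 0 -0.741"

```text
time: 6.92
ee_pos: [0.6204, 0.2897, 0.2259]
eef_rot: [0.776, 0.631, 0.0, -0.0]
ft_force: [-0.3, 0.1, -0.3]
width: 0.0866
grip_force: 0.0
```

Emit:
drive_tool --pt "-0.014 -0.016 0 0 0 -0.148" --pt "-0.027 -0.032 0 0 0 -0.296" --pt "-0.041 -0.049 0 0 0 -0.444" --pt "-0.054 -0.065 0 0 0 -0.592" --pt "-0.068 -0.081 0 0 0 -0.74"

```text
time: 7.33
ee_pos: [0.5923, 0.2748, 0.226]
eef_rot: [0.563, 0.827, 0.0, -0.0]
ft_force: [-0.3, 0.2, 0.1]
width: 0.0867
grip_force: 0.0
```

Emit:
drive_tool --pt "-0.002 -0.021 0 0 0 -0.148" --pt "-0.005 -0.042 0 0 0 -0.296" --pt "-0.007 -0.064 0 0 0 -0.445" --pt "-0.01 -0.085 0 0 0 -0.593" --pt "-0.012 -0.106 0 0 0 -0.741"

```text
time: 7.75
ee_pos: [0.5641, 0.2598, 0.226]
eef_rot: [0.302, 0.953, 0.0, 0.0]
ft_force: [0.8, 0.6, -0.7]
width: 0.0871
grip_force: 0.0
```

Emit:
drive_tool --pt "0 0 0 0 0 0" --pt "0 0 0 0 0 0" --pt "0 0 0 0 0 0" --pt "0 0 0 0 0 0" --pt "0 0 0 0 0 0"

```text
time: 8.17
ee_pos: [0.5646, 0.2602, 0.2257]
eef_rot: [0.306, 0.952, -0.0, -0.0]
ft_force: [-0.3, 0.8, -0.7]
width: 0.0865
grip_force: 0.0
```

```bash
python3 -c "
from h import *
st(); c=get_calibration('wrist'); I=camera('wrist'); 
import pickle; pickle.dump(c,open('w2.pkl','wb'))
t=np.array([.53106,.28328]);th=np.radians(54.48);Rm=np.array([[np.cos(th),-np.sin(th)],[np.sin(th),np.cos(th)]])
for n,p in (('tube',(0,0,.08)),('clev',(0,.076,.099)),('p1',(.06,.132,.012)),('p2',(-.06,.132,.012)),('tcp',None)):
  q=read_state()['ee_pos'] if p is None else [*(t+Rm@p[:2]),p[2]]
  print(n,proj('wrist',q,c).round(1))
cv2.imwrite('pics/w2.png',I)
"
```

```text
t 8.17 tcp [0.5646 0.2602 0.2257] ydeg 54.4 w 0.0865 g 0.0 F [-0.3  0.8 -0.7] j [-0.73  0.32  0.29  1.48 -0.09  1.35  0.51]
tube [322.7 181.3]
clev [322.6  76.5]
p1 [389.1  27.4]
p2 [256.1  27.6]
tcp [324.  301.5]
```

View pics/w2.png

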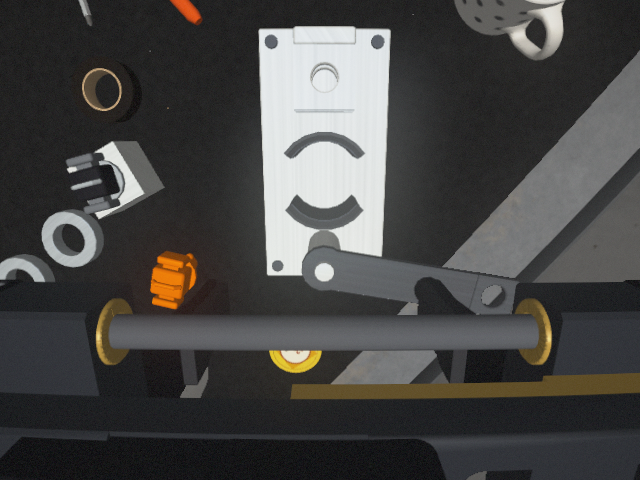

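Wrist view 2: gate is clear of the tube. Tube arcs lie around (324,181), clevis hole (324,76), plate corners (259,30) and (390,29). The pin in its stand is at left (100,178), rings at (72,238) and (25,270). Next I'll refine the tube centre.

```bash
python3 - <<'E'
from h import *
import pickle
c=pickle.load(open('w2.pkl','rb')); I=cv2.imread('pics/w2.png'); g=cv2.cvtColor(I,cv2.COLOR_BGR2GRAY)
t=np.array([.53106,.28328]);th=np.radians(54.48);Rm=np.array([[np.cos(th),-np.sin(th)],[np.sin(th),np.cos(th)]])
P=lambda x,y,z: proj('wrist',[*(t+Rm@[x,y]),z],c)
print("col324",g[125:235,322:327].mean(1).astype(int).tolist())
for r in (.037,.0335): print(r,"pred top",P(0,r,.08)[1],"bot",P(0,-r,.08)[1], "z12:",P(0,r,.012)[1],P(0,-r,.012)[1])
# arcs as dark blobs, x-symmetry
m=(g<110).astype('uint8'); n,l,s,ce=cv2.connectedComponentsWithStats(m[120:232,270:385])
for i in range(1,n):
    if s[i,4]>200: print("blob x",s[i,0]+270,s[i,0]+s[i,2]-1+270,"y",s[i,1]+120,s[i,1]+s[i,3]-1+120,s[i,4])
# plate side edges at several rows, bolts
for y in (60,100,140): 
    row=g[y]; xs=np.where(row[230:420]>150)[0]+230; print("plate row",y,xs.min(),xs.max(),(xs.min()+xs.max())/2)
ys=np.where(g[:60,300]>150)[0]; print("plate top y col300/275",ys.min(),np.where(g[:60,265]>150)[0].min(),np.where(g[:60,385]>150)[0].min())
for a in ((-.06,.0),(.06,0),(-.06,.132),(.06,.132)): print(a,P(*a,.012).round(1))
E
```

```text
col324 [231, 231, 231, 231, 231, 231, 225, 108, 108, 107, 98, 90, 90, 90, 93, 101, 155, 230, 230, 231, 230, 230, 231, 230, 230, 230, 230, 230, 230, 231, 230, 231, 230, 231, 230, 230, 230, 230, 230, 230, 230, 230, 230, 230, 231, 230, 231, 231, 231, 230, 230, 230, 231, 230, 231, 231, 231, 230, 230, 230, 230, 230, 230, 230, 230, 230, 230, 230, 231, 230, 230, 230, 230, 230, 231, 230, 230, 230, 231, 231, 230, 231, 214, 138, 84, 83, 84, 83, 83, 83, 82, 83, 82, 83, 86, 107, 102, 95, 96, 96, 95, 96, 101, 103, 153, 142, 125, 125, 125, 125]
0.037 pred top 133.68189706245954 bot 226.39169311892516 z12: 135.34402433475523 211.93054206840984
0.0335 pred top 138.29995702714143 bot 222.24063415839316 z12: 139.12281524145652 208.4653229337345
blob x 285 362 y 132 157 766
blob x 286 361 y 195 228 1480
plate row 60 260 388 324.0
plate row 100 261 387 324.0
plate row 140 262 386 324.0
plate top y col300/275 26 29 29
(-0.06, 0.0) [261.4 174.7]
(0.06, 0) [384.2 174.5]
(-0.06, 0.132) [256.1  27.6]
(0.06, 0.132) [389.1  27.4]
```

```bash
python3 - <<'E'
from h import *
rc=np.array([.609,.009])
def occ(n,P):
    p=cal(n)[2]; d=P-p
    for s in np.linspace(0,1,400):
        q=p+d*s
        if q[2]<.228 and np.hypot(*(q[:2]-rc))<.045: return True
    return False
for x in np.arange(.6,.9,.03):
    print(round(x,2),[(round(y,2)) for y in np.arange(-.2,.2,.03) if occ("top",np.array([x,y,.01])) and occ("scene",np.array([x,y,.01]))])
print(proj("top",(.70,-.055,0)),proj("scene",(.70,-.055,0)))
plan((.43,-.005,.22,0))
E
```

```text
0.6 [np.float64(-0.02), np.float64(0.01), np.float64(0.04)]
0.63 [np.float64(-0.02), np.float64(0.01), np.float64(0.04)]
0.66 [np.float64(0.01)]
0.69 []
0.72 []
0.75 []
0.78 []
0.81 []
0.84 []
0.87 []
0.9 []
[409.52032121 180.7202223 ] [455.6650147  329.75168158]
[-0.05, -0.327, 0.006, -0, 0, 0.403]   q1..3: [-0.012, -0.082, 0.002, -0, 0, 0.101] [-0.025, -0.164, 0.003, -0, 0, 0.202] [-0.038, -0.245, 0.005, -0, 0, 0.302]
[-0.149, -0.294, 0.007, -0, 0, 0.403]   q1..3: [-0.037, -0.074, 0.002, -0, 0, 0.101] [-0.074, -0.147, 0.004, -0, 0, 0.202] [-0.112, -0.22, 0.005, -0, 0, 0.302]
[-0.233, -0.234, 0.006, -0, 0, 0.403]   q1..3: [-0.058, -0.058, 0.002, -0, 0, 0.101] [-0.116, -0.117, 0.003, -0, 0, 0.202] [-0.175, -0.176, 0.005, -0, 0, 0.302]
  -> wp [ 0.43   -0.0048  0.22  ]
```

Emit:
drive_tool --pt "-0.012 -0.082 0 0 0 0.101" --pt "-0.025 -0.164 0 0 0 0.202" --pt "-0.038 -0.245 0 0 0 0.302" --pt "-0.05 -0.327 0 0 0 0.403" --pt "-0.05 -0.327 0 0 0 0.403"

```text
time: 8.63
ee_pos: [0.5191, 0.1667, 0.2263]
eef_rot: [0.456, 0.89, -0.0, 0.0]
ft_force: [0.9, -0.8, 0.8]
width: 0.0871
grip_force: 0.0
```

Emit:
drive_tool --pt "-0.037 -0.074 0 0 0 0.101" --pt "-0.074 -0.147 0 0 0 0.202" --pt "-0.112 -0.22 0 0 0 0.302" --pt "-0.149 -0.294 0 0 0 0.403" --pt "-0.149 -0.294 0 0 0 0.403"

```text
time: 9.05
ee_pos: [0.4743, 0.079, 0.2262]
eef_rot: [0.59, 0.807, -0.0, -0.0]
ft_force: [0.5, -0.5, 0.3]
width: 0.0868
grip_force: 0.0
```

Emit:
drive_tool --pt "-0.058 -0.058 0 0 0 0.101" --pt "-0.116 -0.117 0 0 0 0.202" --pt "-0.175 -0.176 0 0 0 0.302" --pt "-0.233 -0.234 0 0 0 0.403" --pt "-0.233 -0.234 0 0 0 0.403"

```text
time: 9.47
ee_pos: [0.4293, -0.0088, 0.2262]
eef_rot: [0.71, 0.704, 0.0, -0.0]
ft_force: [0.6, -0.4, 0.6]
width: 0.0869
grip_force: 0.0
```

Emit:
drive_tool --pt "0 0 0 0 0 0" --pt "0 0 0 0 0 0" --pt "0 0 0 0 0 0" --pt "0 0 0 0 0 0" --pt "0 0 0 0 0 0"

```text
time: 9.88
ee_pos: [0.4304, -0.0045, 0.2257]
eef_rot: [0.706, 0.708, -0.0, -0.0]
ft_force: [0.2, 0.4, -0.5]
width: 0.087
grip_force: 0.0
```

```bash
cat >> h.py <<'E'
def rings_w(name,z=.016):
    """rings in a wrist picture: bright low-sat blob with round hole -> hole/outer ellipses; returns centre on top plane"""
    c=get_calibration('wrist'); I=camera('wrist'); cv2.imwrite(f'pics/{name}.png',I)
    g=cv2.cvtColor(I,cv2.COLOR_BGR2HSV); m=((g[...,2]>110)&(g[...,1]<70)).astype('uint8')
    cs,hh=cv2.findContours(m,cv2.RETR_CCOMP,cv2.CHAIN_APPROX_NONE)
    for i,k in enumerate(cs):
        if hh[0][i][3]>=0 and cv2.contourArea(k)>300:
            o=cs[hh[0][i][3]]; e=cv2.fitEllipse(k); E=cv2.fitEllipse(o)
            print("hole",np.round(e[0],1),np.round(e[1],1),plane('wrist',e[0],z,c).round(4),"outer",np.round(E[0],1),np.round(E[1],1),plane('wrist',E[0],z*.8,c).round(4),int(cv2.contourArea(k)))
    return c
E
python3 -c "
from h import *
st(); c=rings_w('w3'); print(proj('wrist',(.4295,.032,.016),c),proj('wrist',(.432,-.048,.016),c))"
```

```text
t 9.88 tcp [ 0.4304 -0.0045  0.2257] ydeg 0.1 w 0.087 g 0.0 F [ 0.2  0.4 -0.5] j [-0.6  -0.15  0.46  1.96  0.07  1.32 -0.15]
hole [325.2 256.9] [28.  32.1] [ 0.4323 -0.0467  0.016 ] outer [325.3 257.2] [57.5 58. ] [ 0.4324 -0.0481  0.0128] 704
hole [323.1 178.3] [33.9 34.5] [0.4299 0.0327 0.016 ] outer [323.2 178.7] [60.8 61.7] [0.43   0.032  0.0128] 916
hole [307.5  69.2] [41.1 43.4] [0.4155 0.1314 0.016 ] outer [309.1  74.8] [70.8 82.8] [0.4168 0.1271 0.0128] 1258
[322.65488805 178.95636701] [324.89725575 258.06622527]
```

View pics/w3.png

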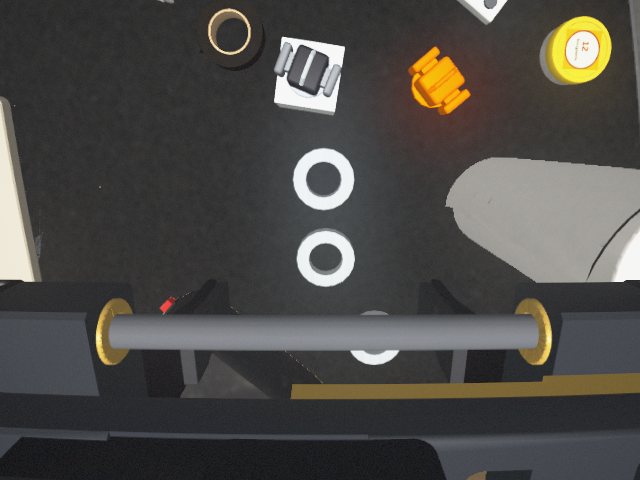

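Wrist view 3: rings 1 and 2 at (323,179) and (325,257), agreeing with the top view to about 1 mm. The pin handle is at (308,69), with its buttons along about −25°.

```bash
python3 -c "
from h import *
plan((.4298,.0323,.10,0),(.4298,.0323,.004,0))"
```

```text
[0.123, -0.002, 0.419, -0, 0, 0.003]   q1..3: [0.031, -0, 0.105, -0, 0, 0.001] [0.062, -0.001, 0.21, -0, 0, 0.002] [0.092, -0.002, 0.314, -0, 0, 0.002]
  -> wp [0.4297 0.0322 0.1   ]
[0, 0.001, 0.32, -0, 0, -0]   q1..3: [0, 0, 0.08, -0, 0, -0] [0, 0, 0.16, -0, 0, -0] [0, 0.001, 0.24, -0, 0, -0]
  -> wp [0.4299 0.0322 0.004 ]
```

Emit:
drive_tool --pt "0.031 0 0.105 0 0 0" --pt "0.062 0 0.21 0 0 0" --pt "0.092 0 0.314 0 0 0" --pt "0.123 -0.002 0.419 0 0 0" --pt "0.123 -0.002 0.419 0 0 0"

```text
time: 10.35
ee_pos: [0.4261, 0.0327, 0.0954]
eef_rot: [0.706, 0.708, -0.004, -0.002]
ft_force: [-1.9, -0.4, -1.1]
width: 0.0866
grip_force: 0.0
```

Emit:
drive_tool --pt "0 0 0.1 0 0 0" --pt "0 0 0.2 0 0 0" --pt "0 0 0.27 0 0 0" --pt "0 0 0.305 0 0 0" --pt "0 0 0.32 0 0 0"

```text
time: 10.77
ee_pos: [0.4295, 0.0314, 0.0039]
eef_rot: [0.707, 0.708, -0.001, -0.0]
ft_force: [-0.3, 0.5, -0.3]
width: 0.087
grip_force: 0.0
```

Emit:
drive_tool --pt "0 0 0 0 0 0" --pt "0 0 0 0 0 0" --pt "0 0 0 0 0 0" --pt "0 0 0 0 0 0" --pt "0 0 0 0 0 0" --claw 1 --force 25

```text
time: 11.18
ee_pos: [0.4302, 0.032, 0.0049]
eef_rot: [0.707, 0.708, 0.001, 0.0]
ft_force: [0.8, 0.3, -0.6]
width: 0.0615
grip_force: 0.0
```

Emit:
drive_tool --pt "0 0 0 0 0 0" --pt "0 0 0 0 0 0" --pt "0 0 0 0 0 0" --pt "0 0 0 0 0 0" --pt "0 0 0 0 0 0"

```text
time: 11.6
ee_pos: [0.43, 0.0319, 0.0047]
eef_rot: [0.707, 0.707, 0.0, 0.0]
ft_force: [-1.4, 0.0, 7.9]
width: 0.0582
grip_force: 25.0
```

```bash
python3 -c "
from h import *
st(); plan((.4298,.0323,.16,0),(.5316,.2840,.16,54.4),(.5316,.284,.105,54.4),(.5316,.284,.03,54.4),)"
```

```text
t 11.6 tcp [0.43   0.0319 0.0047] ydeg 0.1 w 0.0582 g 25.0 F [-1.4  0.   7.9] j [-0.6   0.18  0.45  2.19 -0.11  0.79 -0.08]
[0.001, -0, -0.259, 0, -0, 0.001]   q1..3: [0, -0, -0.065, 0, -0, 0] [0, -0, -0.13, 0, -0, 0] [0.001, -0, -0.194, 0, -0, 0.001]
[0, -0, -0.259, 0.001, -0.001, 0]   q1..3: [0, -0, -0.065, 0, -0, 0] [0, -0, -0.13, 0, -0, 0] [0, -0, -0.194, 0.001, -0.001, 0]
  -> wp [0.4299 0.0322 0.1601]
[0.28, 0.113, 0, -0, 0, -0.403]   q1..3: [0.07, 0.028, 0, -0, 0, -0.101] [0.14, 0.056, 0, -0, 0, -0.202] [0.21, 0.085, 0, -0, 0, -0.302]
[0.23, 0.195, 0, -0, 0, -0.403]   q1..3: [0.058, 0.049, 0, -0, 0, -0.101] [0.115, 0.098, 0, -0, 0, -0.202] [0.173, 0.146, 0, -0, 0, -0.302]
[0.159, 0.256, 0, -0, 0, -0.403]   q1..3: [0.04, 0.064, 0, -0, 0, -0.101] [0.08, 0.128, 0, -0, 0, -0.202] [0.119, 0.192, 0, -0, 0, -0.302]
  -> wp [0.5316 0.2839 0.1601]
[0, 0, 0.184, -0, 0, 0]   q1..3: [0, 0, 0.046, -0, 0, 0] [0, 0, 0.092, -0, 0, 0] [0, 0, 0.138, -0, 0, 0]
  -> wp [0.5316 0.2838 0.1049]
[0, 0.001, 0.25, -0, 0, 0]   q1..3: [0, 0, 0.062, -0, 0, 0] [0, 0, 0.125, -0, 0, 0] [0, 0.001, 0.188, -0, 0, 0]
  -> wp [0.5317 0.2841 0.0299]
```

Emit:
drive_tool --pt "0 0 -0.05 0 0 0" --pt "0 0 -0.12 0 0 0" --pt "0 0 -0.19 0 0 0" --pt "0 0 -0.26 0 0 0" --pt "0 0 -0.26 0 0 0"

```text
time: 12.02
ee_pos: [0.4316, 0.0321, 0.0855]
eef_rot: [0.707, 0.707, 0.002, 0.001]
ft_force: [2.1, 0.8, -0.7]
width: 0.0582
grip_force: 25.0
```

Emit:
drive_tool --pt "0 0 -0.065 0 0 0" --pt "0 0 -0.13 0 0 0" --pt "0 0 -0.2 0 0 0" --pt "0 0 -0.26 0 0 0" --pt "0 0 -0.26 0 0 0"

```text
time: 12.43
ee_pos: [0.4311, 0.0321, 0.1628]
eef_rot: [0.707, 0.707, 0.002, 0.001]
ft_force: [0.4, 0.5, -0.4]
width: 0.0579
grip_force: 25.0
```

```bash
python3 -c "
from h import *
st(); c=get_calibration('wrist'); I=camera('wrist'); p=read_state()['ee_pos']; print(proj('wrist',p,c),proj('wrist',p+[0,0,.01],c)); cv2.imwrite('pics/w4.png',I[180:420,180:480])"
```

```text
t 12.43 tcp [0.4311 0.0321 0.1628] ydeg 0.1 w 0.0579 g 25.0 F [ 0.4  0.5 -0.4] j [-0.64 -0.08  0.45  2.04  0.04  1.17 -0.21]
[322.28378553 299.49061848] [322.33254466 308.46198896]
```

View pics/w4.png

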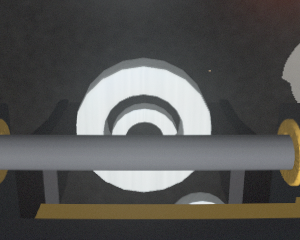

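Ring is held level and centred at about (324,303) full-frame. Carrying it to the tube.

Emit:
drive_tool --pt "0.07 0.028 0 0 0 -0.101" --pt "0.14 0.056 0 0 0 -0.202" --pt "0.21 0.085 0 0 0 -0.302" --pt "0.28 0.113 0 0 0 -0.403" --pt "0.28 0.113 0 0 0 -0.403"

```text
time: 12.9
ee_pos: [0.4634, 0.1198, 0.1583]
eef_rot: [0.582, 0.813, -0.0, -0.001]
ft_force: [-0.6, 0.5, -1.0]
width: 0.0579
grip_force: 25.0
```

Emit:
drive_tool --pt "0.058 0.049 0 0 0 -0.101" --pt "0.115 0.098 0 0 0 -0.202" --pt "0.173 0.146 0 0 0 -0.302" --pt "0.23 0.195 0 0 0 -0.403" --pt "0.23 0.195 0 0 0 -0.403"

```text
time: 13.32
ee_pos: [0.4971, 0.2035, 0.1582]
eef_rot: [0.448, 0.894, -0.0, -0.001]
ft_force: [-0.6, 0.5, -0.3]
width: 0.0578
grip_force: 25.0
```

Emit:
drive_tool --pt "0.04 0.064 0 0 0 -0.101" --pt "0.08 0.128 0 0 0 -0.202" --pt "0.119 0.192 0 0 0 -0.302" --pt "0.159 0.256 0 0 0 -0.403" --pt "0.159 0.256 0 0 0 -0.403"

```text
time: 13.73
ee_pos: [0.5304, 0.2873, 0.158]
eef_rot: [0.301, 0.953, -0.0, -0.001]
ft_force: [-0.5, 0.4, -1.1]
width: 0.0579
grip_force: 25.0
```

Emit:
drive_tool --pt "0 0 0 0 0 0" --pt "0 0 0 0 0 0" --pt "0 0 0 0 0 0" --pt "0 0 0 0 0 0" --pt "0 0 0 0 0 0"

```text
time: 14.15
ee_pos: [0.531, 0.2828, 0.1602]
eef_rot: [0.306, 0.952, 0.0, 0.0]
ft_force: [0.4, 0.5, -1.3]
width: 0.0584
grip_force: 25.0
```

```bash
python3 -c "
from h import *
st(); plan((.5316,.2840,.095,54.4),(.5316,.284,.03,54.4))
c=get_calibration('wrist'); I=camera('wrist'); cv2.imwrite('pics/w5.png',I)
"
```

```text
t 14.15 tcp [0.531  0.2828 0.1602] ydeg 54.4 w 0.0584 g 25.0 F [ 0.4  0.5 -1.3] j [-0.78  0.32  0.27  1.62 -0.09  1.21  0.45]
[0.001, 0.004, 0.217, 0, 0, -0]   q1..3: [0, 0.001, 0.054, 0, 0, -0] [0, 0.002, 0.108, 0, 0, -0] [0.001, 0.003, 0.163, 0, 0, -0]
  -> wp [0.5315 0.284  0.0951]
[-0, 0, 0.217, 0, 0, -0]   q1..3: [-0, 0, 0.054, 0, 0, -0] [-0, 0, 0.108, 0, 0, -0] [-0, 0, 0.163, 0, 0, -0]
  -> wp [0.5315 0.284  0.03  ]
```

View pics/w5.png

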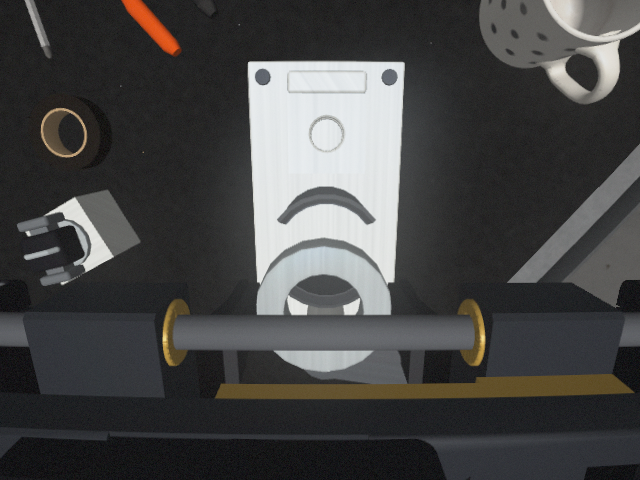

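View: plate centre line at x≈326.5, ring at x≈324, matching the +1.2 mm correction planned. Lowering.

Emit:
drive_tool --pt "0 0.001 0.054 0 0 0" --pt "0 0.002 0.108 0 0 0" --pt "0 0.003 0.163 0 0 0" --pt "0.001 0.004 0.2 0 0 0" --pt "0.001 0.004 0.217 0 0 0"

```text
time: 14.62
ee_pos: [0.5307, 0.2842, 0.0934]
eef_rot: [0.305, 0.952, -0.001, -0.001]
ft_force: [-0.2, -0.5, -1.1]
width: 0.0581
grip_force: 25.0
```

Emit:
drive_tool --pt "0 0 0.02 0 0 0" --pt "0 0 0.04 0 0 0" --pt "0 0 0.06 0 0 0" --pt "0 0 0.08 0 0 0" --pt "0 0 0.09 0 0 0"

```text
time: 15.03
ee_pos: [0.5313, 0.2846, 0.0674]
eef_rot: [0.305, 0.952, -0.0, -0.0]
ft_force: [-0.5, 1.1, -1.4]
width: 0.058
grip_force: 25.0
```

```bash
python3 -c "
from h import *
st(); plan((.5316,.284,.028,54.4))"
```

```text
t 15.03 tcp [0.5313 0.2846 0.0674] ydeg 54.5 w 0.058 g 25.0 F [-0.5  1.1 -1.4] j [-0.77  0.42  0.25  1.71 -0.12  1.03  0.47]
[-0.002, -0.001, 0.131, -0, -0, 0.002]   q1..3: [-0, -0, 0.033, -0, -0, 0] [-0.001, -0, 0.066, -0, -0, 0.001] [-0.002, -0.001, 0.098, -0, -0, 0.002]
  -> wp [0.5316 0.2841 0.0281]
```

Emit:
drive_tool --pt "0 0 0.035 0 0 0" --pt "0 0 0.07 0 0 0" --pt "0 0 0.105 0 0 0" --pt "0 0 0.125 0 0 0" --pt "0 0 0.14 0 0 0"

```text
time: 15.45
ee_pos: [0.531, 0.2844, 0.0246]
eef_rot: [0.305, 0.952, -0.001, -0.0]
ft_force: [0.4, -0.3, -0.9]
width: 0.0582
grip_force: 25.0
```

Emit:
drive_tool --pt "0 0 0 0 0 0" --pt "0 0 0 0 0 0" --pt "0 0 0 0 0 0" --pt "0 0 0 0 0 0" --pt "0 0 0 0 0 0"

```text
time: 15.87
ee_pos: [0.5318, 0.2849, 0.0265]
eef_rot: [0.305, 0.952, 0.0, 0.0]
ft_force: [0.7, -0.1, -0.6]
width: 0.0583
grip_force: 25.0
```

Emit:
drive_tool --pt "0 0 0 0 0 0" --pt "0 0 0 0 0 0" --pt "0 0 0 0 0 0" --pt "0 0 0 0 0 0" --pt "0 0 0 0 0 0" --claw 0.1

```text
time: 16.28
ee_pos: [0.5315, 0.2848, 0.0261]
eef_rot: [0.305, 0.952, 0.0, 0.0]
ft_force: [0.3, -0.4, -0.7]
width: 0.0768
grip_force: 0.0
```

Emit:
drive_tool --pt "0 0 -0.05 0 0 0" --pt "0 0 -0.12 0 0 0" --pt "0 0 -0.22 0 0 0" --pt "0 0 -0.34 0 0 0" --pt "0 0 -0.46 0 0 0"

```text
time: 16.7
ee_pos: [0.531, 0.2843, 0.1652]
eef_rot: [0.305, 0.952, -0.0, -0.0]
ft_force: [0.7, 0.5, -0.3]
width: 0.0781
grip_force: 0.0
```

```bash
python3 -c "
from h import *
st(); a=camera('top'); cv2.imwrite('pics/t2.png',a)
g=cv2.cvtColor(a,cv2.COLOR_BGR2HSV); m=((g[...,2]>120)&(g[...,1]<60)).astype('uint8')
cs,hh=cv2.findContours(m,cv2.RETR_CCOMP,cv2.CHAIN_APPROX_NONE)
for i,k in enumerate(cs):
    (cx,cy),r=cv2.minEnclosingCircle(k)
    if 10<r<14 and hh[0][i][3]<0 and cx>300 and 220<cy<330: print(cx,cy,r,plane('top',(cx,cy),.012))
plan((.4322,-.0475,.17,-30))"
```

```text
t 16.7 tcp [0.531  0.2843 0.1652] ydeg 54.5 w 0.0781 g 0.0 F [ 0.7  0.5 -0.3] j [-0.79  0.32  0.27  1.61 -0.09  1.22  0.45]
411.4024353027344 282.0040588378906 12.010915756225586 [ 0.43216872 -0.04824192  0.012     ]
446.72222900390625 260.6111145019531 12.101771354675293 [ 0.4862838  -0.14141707  0.012     ]
548.0 228.5 13.313627243041992 [ 0.57111209 -0.42256009  0.012     ]
[-0.092, -0.276, 0.001, 0.003, -0.001, 0.469]   q1..3: [-0.023, -0.069, 0, 0.001, -0, 0.117] [-0.046, -0.138, 0, 0.002, -0, 0.234] [-0.069, -0.207, 0.001, 0.002, -0.001, 0.352]
[-0.186, -0.223, 0.001, 0.003, -0.002, 0.469]   q1..3: [-0.046, -0.056, 0, 0.001, -0, 0.117] [-0.093, -0.112, 0, 0.002, -0.001, 0.234] [-0.14, -0.167, 0.001, 0.002, -0.002, 0.352]
[-0.253, -0.142, 0.002, 0.003, -0.001, 0.469]   q1..3: [-0.063, -0.036, 0, 0.001, -0, 0.117] [-0.126, -0.071, 0.001, 0.002, -0, 0.234] [-0.19, -0.106, 0.002, 0.002, -0.001, 0.352]
[-0.288, -0.041, 0.003, 0.003, -0.001, 0.469]   q1..3: [-0.072, -0.01, 0.001, 0.001, -0, 0.117] [-0.144, -0.02, 0.002, 0.002, -0, 0.234] [-0.216, -0.031, 0.002, 0.002, -0.001, 0.352]
  -> wp [ 0.4323 -0.0475  0.17  ]
```

Emit:
drive_tool --pt "-0.023 -0.069 0 0 0 0.117" --pt "-0.046 -0.138 0 0 0 0.234" --pt "-0.069 -0.207 0 0 0 0.352" --pt "-0.092 -0.276 0 0 0 0.469" --pt "-0.092 -0.276 0 0 0 0.469" --claw 0

```text
time: 17.17
ee_pos: [0.5056, 0.1968, 0.1642]
eef_rot: [0.479, 0.878, -0.0, 0.0]
ft_force: [1.8, 0.6, -0.2]
width: 0.0869
grip_force: 0.0
```

Emit:
drive_tool --pt "-0.046 -0.056 0 0 0 0.117" --pt "-0.093 -0.112 0 0 0 0.234" --pt "-0.14 -0.167 0 0 0 0.352" --pt "-0.186 -0.223 0 0 0 0.469" --pt "-0.186 -0.223 0 0 0 0.469"

```text
time: 17.58
ee_pos: [0.4802, 0.114, 0.1641]
eef_rot: [0.631, 0.776, -0.0, 0.0]
ft_force: [0.7, 0.1, 1.6]
width: 0.0873
grip_force: 0.0
```

Emit:
drive_tool --pt "-0.063 -0.036 0 0 0 0.117" --pt "-0.126 -0.071 0 0 0 0.234" --pt "-0.19 -0.106 0 0 0 0.352" --pt "-0.253 -0.142 0 0 0 0.469" --pt "-0.253 -0.142 0 0 0 0.469"

```text
time: 18.0
ee_pos: [0.4547, 0.0314, 0.1641]
eef_rot: [0.762, 0.647, 0.0, 0.0]
ft_force: [0.4, -1.3, 0.5]
width: 0.0869
grip_force: 0.0
```

Emit:
drive_tool --pt "-0.072 -0.01 0 0 0 0.117" --pt "-0.144 -0.02 0 0 0 0.234" --pt "-0.216 -0.03 0 0 0 0.352" --pt "-0.288 -0.04 0 0 0 0.469" --pt "-0.288 -0.04 0 0 0 0.469"

```text
time: 18.42
ee_pos: [0.4296, -0.0518, 0.1642]
eef_rot: [0.868, 0.497, 0.0, 0.0]
ft_force: [0.0, 0.3, 0.7]
width: 0.0868
grip_force: 0.0
```

Emit:
drive_tool --pt "0 0 0 0 0 0" --pt "0 0 0 0 0 0" --pt "0 0 0 0 0 0" --pt "0 0 0 0 0 0" --pt "0 0 0 0 0 0"

```text
time: 18.83
ee_pos: [0.4302, -0.0482, 0.164]
eef_rot: [0.865, 0.501, -0.0, 0.0]
ft_force: [1.4, -0.1, -0.9]
width: 0.0869
grip_force: 0.0
```

```bash
python3 -c "
from h import *
st(); plan((.4323,-.0478,.09,-30),(.4323,-.0478,.0045,-30)); c=rings_w('w6'); print(proj('wrist',(.4323,-.0478,.016),c))"
```

```text
t 18.83 tcp [ 0.4302 -0.0482  0.164 ] ydeg -29.8 w 0.0869 g 0.0 F [ 1.4 -0.1 -0.9] j [-0.58 -0.09  0.56  2.04  0.05  1.18 -0.56]
[0.005, 0.005, 0.247, -0, 0, 0.004]   q1..3: [0.001, 0.001, 0.062, -0, 0, 0.001] [0.002, 0.002, 0.124, -0, 0, 0.002] [0.004, 0.004, 0.185, -0, 0, 0.003]
  -> wp [ 0.4322 -0.0476  0.0899]
[-0, 0, 0.285, -0, 0, -0]   q1..3: [-0, 0, 0.071, -0, 0, -0] [-0, 0, 0.142, -0, 0, -0] [-0, 0, 0.214, -0, 0, -0]
  -> wp [ 0.4322 -0.0476  0.0044]
hole [88.9 49.8] [42.7 49. ] [0.3447 0.1644 0.016 ] outer [89.1 49.7] [46.2 52.5] [0.3436 0.1659 0.0128] 1640
[325.35074901 228.19319214]
```

Emit:
drive_tool --pt "0.001 0.001 0.062 0 0 0" --pt "0.002 0.002 0.124 0 0 0" --pt "0.004 0.004 0.185 0 0 0" --pt "0.005 0.005 0.247 0 0 0.004" --pt "0.005 0.005 0.247 0 0 0.004"

```text
time: 19.3
ee_pos: [0.4302, -0.0481, 0.0872]
eef_rot: [0.866, 0.499, -0.002, -0.001]
ft_force: [-0.9, 0.0, -0.1]
width: 0.0871
grip_force: 0.0
```

Emit:
drive_tool --pt "0 0 0.09 0 0 0" --pt "0 0 0.18 0 0 0" --pt "0 0 0.24 0 0 0" --pt "0 0 0.27 0 0 0" --pt "0 0 0.285 0 0 0"

```text
time: 19.72
ee_pos: [0.4318, -0.0482, 0.004]
eef_rot: [0.866, 0.499, -0.001, -0.0]
ft_force: [0.2, -0.4, -0.7]
width: 0.0875
grip_force: 0.0
```

Emit:
drive_tool --pt "0 0 0 0 0 0" --pt "0 0 0 0 0 0" --pt "0 0 0 0 0 0" --pt "0 0 0 0 0 0" --pt "0 0 0 0 0 0" --claw 1 --force 25

```text
time: 20.13
ee_pos: [0.4326, -0.0481, 0.0051]
eef_rot: [0.867, 0.499, 0.001, 0.0]
ft_force: [0.3, 0.7, -0.1]
width: 0.0615
grip_force: 0.0
```

Emit:
drive_tool --pt "0 0 0 0 0 0" --pt "0 0 0 0 0 0" --pt "0 0 0 0 0 0" --pt "0 0 0 0 0 0" --pt "0 0 0 0 0 0"

```text
time: 20.55
ee_pos: [0.4325, -0.0482, 0.005]
eef_rot: [0.867, 0.499, 0.001, -0.0]
ft_force: [-1.5, 0.6, 7.5]
width: 0.0588
grip_force: 25.0
```

Emit:
drive_tool --pt "0 0 -0.05 0 0 0" --pt "0 0 -0.12 0 0 0" --pt "0 0 -0.19 0 0 0" --pt "0 0 -0.26 0 0 0" --pt "0 0 -0.26 0 0 0"

```text
time: 20.97
ee_pos: [0.4341, -0.0483, 0.0857]
eef_rot: [0.867, 0.499, 0.002, 0.001]
ft_force: [1.0, -0.3, -1.3]
width: 0.0588
grip_force: 25.0
```

Emit:
drive_tool --pt "0 0 -0.065 0 0 0" --pt "0 0 -0.13 0 0 0" --pt "0 0 -0.2 0 0 0" --pt "0 0 -0.26 0 0 0" --pt "0 0 -0.26 0 0 0"

```text
time: 21.38
ee_pos: [0.4336, -0.0482, 0.1629]
eef_rot: [0.867, 0.499, 0.002, 0.0]
ft_force: [-0.4, -0.6, -0.0]
width: 0.0585
grip_force: 25.0
```

```bash
python3 -c "
from h import *
st(); plan((.5316,.2840,.16,54.4)); cv2.imwrite('pics/w7.png',camera('wrist')[180:420,180:480])
"
```

```text
t 21.38 tcp [ 0.4336 -0.0482  0.1629] ydeg -30.1 w 0.0585 g 25.0 F [-0.4 -0.6 -0. ] j [-0.59 -0.09  0.58  2.04  0.05  1.17 -0.56]
[0.28, -0.068, 0.003, 0.001, -0, -0.47]   q1..3: [0.07, -0.017, 0.001, 0, -0, -0.118] [0.14, -0.034, 0.002, 0, -0, -0.235] [0.21, -0.051, 0.002, 0.001, -0, -0.352]
[0.287, 0.037, 0.003, 0.002, -0, -0.469]   q1..3: [0.072, 0.009, 0.001, 0, -0, -0.117] [0.144, 0.018, 0.002, 0.001, -0, -0.234] [0.215, 0.028, 0.002, 0.002, -0, -0.352]
[0.253, 0.138, 0.003, 0.002, -0, -0.47]   q1..3: [0.063, 0.034, 0.001, 0, -0, -0.118] [0.126, 0.069, 0.002, 0.001, -0, -0.235] [0.19, 0.104, 0.002, 0.002, -0, -0.352]
[0.187, 0.22, 0.003, 0.001, -0, -0.47]   q1..3: [0.047, 0.055, 0.001, 0, -0, -0.118] [0.094, 0.11, 0.002, 0, -0, -0.235] [0.14, 0.165, 0.002, 0.001, -0, -0.352]
  -> wp [0.5314 0.284  0.1599]
```

View pics/w7.png

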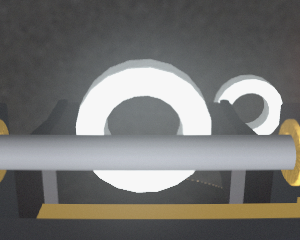

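Ring 2 is held level and centred. Carrying it to the tube.

Emit:
drive_tool --pt "0.07 -0.017 0 0 0 -0.118" --pt "0.14 -0.034 0 0 0 -0.235" --pt "0.21 -0.051 0 0 0 -0.352" --pt "0.28 -0.068 0 0 0 -0.47" --pt "0.28 -0.068 0 0 0 -0.47"

```text
time: 21.85
ee_pos: [0.4564, 0.0386, 0.1586]
eef_rot: [0.757, 0.654, -0.001, -0.001]
ft_force: [0.2, -0.2, -0.6]
width: 0.0588
grip_force: 25.0
```

Emit:
drive_tool --pt "0.072 0.009 0 0 0 -0.117" --pt "0.144 0.018 0 0 0 -0.234" --pt "0.215 0.028 0 0 0 -0.352" --pt "0.287 0.037 0 0 0 -0.469" --pt "0.287 0.037 0 0 0 -0.469"

```text
time: 22.27
ee_pos: [0.4806, 0.1218, 0.1586]
eef_rot: [0.625, 0.781, -0.001, -0.001]
ft_force: [-0.6, 0.8, -0.7]
width: 0.0587
grip_force: 25.0
```

Emit:
drive_tool --pt "0.063 0.034 0 0 0 -0.118" --pt "0.126 0.069 0 0 0 -0.235" --pt "0.19 0.104 0 0 0 -0.352" --pt "0.253 0.138 0 0 0 -0.47" --pt "0.253 0.138 0 0 0 -0.47"

```text
time: 22.68
ee_pos: [0.5049, 0.2045, 0.1585]
eef_rot: [0.471, 0.882, -0.0, -0.001]
ft_force: [-0.9, 0.6, -1.3]
width: 0.059
grip_force: 25.0
```

Emit:
drive_tool --pt "0.047 0.055 0 0 0 -0.118" --pt "0.094 0.11 0 0 0 -0.235" --pt "0.14 0.165 0 0 0 -0.352" --pt "0.187 0.22 0 0 0 -0.47" --pt "0.187 0.22 0 0 0 -0.47"

```text
time: 23.1
ee_pos: [0.5291, 0.2875, 0.1584]
eef_rot: [0.302, 0.953, -0.0, -0.001]
ft_force: [-0.7, -0.2, -0.6]
width: 0.0589
grip_force: 25.0
```

Emit:
drive_tool --pt "0 0 0 0 0 0" --pt "0 0 0 0 0 0" --pt "0 0 0 0 0 0" --pt "0 0 0 0 0 0" --pt "0 0 0 0 0 0"

```text
time: 23.52
ee_pos: [0.5299, 0.2832, 0.1605]
eef_rot: [0.306, 0.952, 0.0, 0.0]
ft_force: [1.1, -0.1, -0.8]
width: 0.0587
grip_force: 25.0
```

```bash
python3 -c "
from h import *
st(); plan((.5316,.2840,.095,54.4))
"
```

```text
t 23.52 tcp [0.5299 0.2832 0.1605] ydeg 54.3 w 0.0587 g 25.0 F [ 1.1 -0.1 -0.8] j [-0.81  0.32  0.3   1.63 -0.1   1.21  0.46]
[-0.003, 0.005, 0.218, 0, -0, -0.001]   q1..3: [-0.001, 0.001, 0.054, 0, -0, -0] [-0.002, 0.002, 0.109, 0, -0, -0] [-0.002, 0.004, 0.164, 0, -0, -0.001]
  -> wp [0.5315 0.2839 0.0951]
```

Emit:
drive_tool --pt "-0.001 0.001 0.054 0 0 0" --pt "-0.002 0.002 0.108 0 0 0" --pt "-0.003 0.004 0.163 0 0 0" --pt "-0.003 0.005 0.2 0 0 0" --pt "-0.003 0.005 0.217 0 0 0"

```text
time: 23.93
ee_pos: [0.5307, 0.284, 0.0937]
eef_rot: [0.306, 0.952, -0.001, -0.001]
ft_force: [0.1, -0.1, -0.9]
width: 0.0586
grip_force: 25.0
```

Emit:
drive_tool --pt "0 0 0.02 0 0 0" --pt "0 0 0.04 0 0 0" --pt "0 0 0.06 0 0 0" --pt "0 0 0.08 0 0 0" --pt "0 0 0.09 0 0 0"

```text
time: 24.35
ee_pos: [0.5313, 0.2845, 0.0677]
eef_rot: [0.305, 0.952, -0.0, -0.0]
ft_force: [-0.8, 0.4, -0.9]
width: 0.0587
grip_force: 25.0
```

```bash
python3 -c "
from h import *
st(); plan((.5316,.284,.042,54.4))"
```

```text
t 24.35 tcp [0.5313 0.2845 0.0677] ydeg 54.4 w 0.0587 g 25.0 F [-0.8  0.4 -0.9] j [-0.79  0.42  0.28  1.71 -0.13  1.03  0.48]
[-0.002, -0.001, 0.086, -0, -0, 0.001]   q1..3: [-0, -0, 0.022, -0, -0, 0] [-0.001, -0, 0.043, -0, -0, 0] [-0.002, -0.001, 0.064, -0, -0, 0.001]
  -> wp [0.5317 0.2839 0.0419]
```

Emit:
drive_tool --pt "0 0 0.022 0 0 0" --pt "0 0 0.044 0 0 0" --pt "0 0 0.065 0 0 0" --pt "0 0 0.08 0 0 0" --pt "0 0 0.086 0 0 0"

```text
time: 24.77
ee_pos: [0.5311, 0.2843, 0.0415]
eef_rot: [0.306, 0.952, -0.0, -0.0]
ft_force: [0.5, -0.2, -1.0]
width: 0.0588
grip_force: 25.0
```

Emit:
drive_tool --pt "0 0 0 0 0 0" --pt "0 0 0 0 0 0" --pt "0 0 0 0 0 0" --pt "0 0 0 0 0 0" --pt "0 0 0 0 0 0"

```text
time: 25.18
ee_pos: [0.5317, 0.2847, 0.0428]
eef_rot: [0.306, 0.952, 0.0, 0.0]
ft_force: [-0.2, -0.1, -1.5]
width: 0.0587
grip_force: 25.0
```

Emit:
drive_tool --pt "0 0 0 0 0 0" --pt "0 0 0 0 0 0" --pt "0 0 0 0 0 0" --pt "0 0 0 0 0 0" --pt "0 0 0 0 0 0" --claw 0.1

```text
time: 25.6
ee_pos: [0.5316, 0.2847, 0.0427]
eef_rot: [0.305, 0.952, 0.0, 0.0]
ft_force: [0.2, 0.2, 0.3]
width: 0.0771
grip_force: 0.0
```

Emit:
drive_tool --pt "0 0 -0.05 0 0 0" --pt "0 0 -0.12 0 0 0" --pt "0 0 -0.2 0 0 0" --pt "0 0 -0.3 0 0 0" --pt "0 0 -0.4 0 0 0"

```text
time: 26.02
ee_pos: [0.5312, 0.2843, 0.1636]
eef_rot: [0.306, 0.952, -0.0, -0.0]
ft_force: [1.2, 0.2, 0.6]
width: 0.078
grip_force: 0.0
```

```bash
cat >> h.py <<'E'
def rings_t(name):
    a=camera('top'); cv2.imwrite(f'pics/{name}.png',a)
    g=cv2.cvtColor(a,cv2.COLOR_BGR2HSV); m=((g[...,2]>120)&(g[...,1]<60)).astype('uint8')
    cs,hh=cv2.findContours(m,cv2.RETR_CCOMP,cv2.CHAIN_APPROX_NONE)
    for i,k in enumerate(cs):
        (cx,cy),r=cv2.minEnclosingCircle(k)
        if 10<r<14 and hh[0][i][3]<0 and 220<cx<560 and 170<cy<330: print(round(cx),round(cy),round(r,1),plane('top',(cx,cy),.012))
E
python3 -c "
from h import *
st(); rings_t('t3')
plan((.4863,-.141,.17,-48))"
```

```text
t 26.02 tcp [0.5312 0.2843 0.1636] ydeg 54.4 w 0.078 g 0.0 F [1.2 0.2 0.6] j [-0.81  0.32  0.3   1.62 -0.1   1.22  0.46]
447 261 12.1 [ 0.4862838  -0.14141707  0.012     ]
548 228 13.3 [ 0.57111209 -0.42256009  0.012     ]
[-0.175, -0.312, -0.002, 0.002, -0.002, 0.569]   q1..3: [-0.044, -0.078, -0, 0, -0, 0.142] [-0.088, -0.156, -0.001, 0.001, -0.001, 0.284] [-0.131, -0.234, -0.002, 0.002, -0.002, 0.427]
[-0.292, -0.206, -0, 0.003, -0.001, 0.569]   q1..3: [-0.073, -0.052, -0, 0.001, -0, 0.142] [-0.146, -0.103, -0, 0.002, -0, 0.284] [-0.219, -0.154, -0, 0.002, -0.001, 0.427]
[-0.353, -0.059, -0.001, 0.002, -0.002, 0.569]   q1..3: [-0.088, -0.015, -0, 0, -0, 0.142] [-0.176, -0.03, -0, 0.001, -0.001, 0.284] [-0.265, -0.044, -0.001, 0.002, -0.002, 0.427]
[-0.344, 0.099, 0.001, 0.003, -0.002, 0.569]   q1..3: [-0.086, 0.025, 0, 0.001, -0, 0.142] [-0.172, 0.05, 0, 0.002, -0.001, 0.284] [-0.258, 0.074, 0.001, 0.002, -0.002, 0.427]
  -> wp [ 0.4864 -0.1409  0.1699]
```

```bash
python3 -c "
from h import *
plan((.42,-.03,.17,-48),(.4863,-.141,.17,-48))"
```

```text
[-0.076, -0.269, -0.002, 0.002, -0.002, 0.569]   q1..3: [-0.019, -0.067, -0, 0, -0, 0.142] [-0.038, -0.134, -0.001, 0.001, -0.001, 0.284] [-0.057, -0.202, -0.002, 0.002, -0.002, 0.427]
[-0.185, -0.21, -0, 0.003, -0.001, 0.569]   q1..3: [-0.046, -0.052, -0, 0.001, -0, 0.142] [-0.092, -0.105, -0, 0.002, -0, 0.284] [-0.139, -0.158, -0, 0.002, -0.001, 0.427]
[-0.257, -0.109, -0.001, 0.002, -0.002, 0.569]   q1..3: [-0.064, -0.027, -0, 0, -0, 0.142] [-0.128, -0.054, -0, 0.001, -0.001, 0.284] [-0.193, -0.082, -0.001, 0.002, -0.002, 0.427]
[-0.28, 0.012, 0, 0.003, -0.002, 0.569]   q1..3: [-0.07, 0.003, 0, 0.001, -0, 0.142] [-0.14, 0.006, 0, 0.002, -0.001, 0.284] [-0.21, 0.009, 0, 0.002, -0.002, 0.427]
  -> wp [ 0.4198 -0.03    0.1701]
[-0.083, 0.423, 0, -0, 0, -0]   q1..3: [-0.021, 0.106, 0, -0, 0, -0] [-0.042, 0.212, 0, -0, 0, -0] [-0.062, 0.317, 0, -0, 0, -0]
  -> wp [ 0.4862 -0.141   0.1701]
```

Emit:
drive_tool --pt "-0.019 -0.067 0 0 0 0.142" --pt "-0.038 -0.134 0 0 0 0.284" --pt "-0.057 -0.202 0 0 0 0.427" --pt "-0.076 -0.269 0 0 0 0.569" --pt "-0.076 -0.269 0 0 0 0.569" --claw 0

```text
time: 26.48
ee_pos: [0.5028, 0.2015, 0.1627]
eef_rot: [0.514, 0.858, -0.0, 0.0]
ft_force: [1.0, -0.5, -0.1]
width: 0.0874
grip_force: 0.0
```

Emit:
drive_tool --pt "-0.046 -0.052 0 0 0 0.142" --pt "-0.092 -0.105 0 0 0 0.284" --pt "-0.139 -0.158 0 0 0 0.427" --pt "-0.185 -0.21 0 0 0 0.569" --pt "-0.185 -0.21 0 0 0 0.569"

```text
time: 26.9
ee_pos: [0.4741, 0.1231, 0.1626]
eef_rot: [0.691, 0.723, -0.0, -0.0]
ft_force: [0.0, -0.8, 0.0]
width: 0.0868
grip_force: 0.0
```

Emit:
drive_tool --pt "-0.064 -0.027 0 0 0 0.142" --pt "-0.128 -0.054 0 0 0 0.284" --pt "-0.193 -0.082 0 0 0 0.427" --pt "-0.257 -0.109 0 0 0 0.569" --pt "-0.257 -0.109 0 0 0 0.569"

```text
time: 27.32
ee_pos: [0.4458, 0.0449, 0.1627]
eef_rot: [0.833, 0.553, 0.0, -0.0]
ft_force: [0.3, -0.3, 0.0]
width: 0.0868
grip_force: 0.0
```

Emit:
drive_tool --pt "-0.07 0.003 0 0 0 0.142" --pt "-0.14 0.006 0 0 0 0.284" --pt "-0.21 0.009 0 0 0 0.427" --pt "-0.28 0.012 0 0 0 0.569" --pt "-0.28 0.012 0 0 0 0.569"

```text
time: 27.73
ee_pos: [0.4172, -0.0338, 0.1627]
eef_rot: [0.935, 0.355, 0.0, -0.0]
ft_force: [0.4, 0.1, 0.2]
width: 0.0872
grip_force: 0.0
```

Emit:
drive_tool --pt "-0.021 0.106 0 0 0 0" --pt "-0.042 0.212 0 0 0 0" --pt "-0.062 0.317 0 0 0 0" --pt "-0.08 0.4 0 0 0 0" --pt "-0.083 0.423 0 0 0 0"

```text
time: 28.15
ee_pos: [0.4861, -0.1448, 0.1627]
eef_rot: [0.933, 0.359, 0.0, 0.001]
ft_force: [-0.3, 0.3, 0.1]
width: 0.0871
grip_force: 0.0
```

Emit:
drive_tool --pt "0 0 0 0 0 0" --pt "0 0 0 0 0 0" --pt "0 0 0 0 0 0" --pt "0 0 0 0 0 0" --pt "0 0 0 0 0 0"

```text
time: 28.57
ee_pos: [0.4839, -0.1409, 0.1626]
eef_rot: [0.933, 0.359, 0.0, -0.0]
ft_force: [0.6, 0.2, 0.8]
width: 0.0871
grip_force: 0.0
```

```bash
python3 -c "
from h import *
st(); plan((.4863,-.141,.09,-48),(.4863,-.141,.0045,-48)); c=get_calibration('wrist'); I=camera('wrist'); cv2.imwrite('pics/w8.png',I); print(proj('wrist',(.4863,-.141,.016),c))
g=cv2.cvtColor(I,cv2.COLOR_BGR2HSV); m=((g[...,2]>110)&(g[...,1]<70)).astype('uint8')[150:314,220:440]
n,l,s,ce=cv2.connectedComponentsWithStats(m)
for i in range(1,n):
  if s[i,4]>300: print(s[i]+[220,150,0,0,0])"
```

```text
t 28.57 tcp [ 0.4839 -0.1409  0.1626] ydeg -47.9 w 0.0871 g 0.0 F [0.6 0.2 0.8] j [-0.51  0.12  0.76  1.89 -0.09  1.17 -0.56]
[0.006, 0.006, 0.242, -0.001, -0.001, 0.003]   q1..3: [0.002, 0.002, 0.06, -0, -0, 0.001] [0.003, 0.003, 0.121, -0, -0, 0.002] [0.005, 0.005, 0.182, -0.001, -0.001, 0.002]
  -> wp [ 0.4865 -0.141   0.09  ]
[-0.001, -0.001, 0.285, 0, -0, -0]   q1..3: [-0, -0, 0.071, 0, -0, -0] [-0, -0, 0.142, 0, -0, -0] [-0.001, -0.001, 0.214, 0, -0, -0]
  -> wp [ 0.4861 -0.141   0.0045]
[325.27778308 228.39700666]
[  264   150   176   153 15006]
```

```bash
python3 -c "
from h import *
I=cv2.imread('pics/w8.png'); g=cv2.cvtColor(I,cv2.COLOR_BGR2HSV); m=((g[...,2]>190)&(g[...,1]<70)).astype('uint8')[150:314,220:440]
n,l,s,ce=cv2.connectedComponentsWithStats(m)
for i in range(1,n):
  if s[i,4]>100: print(s[i]+[220,150,0,0,0],ce[i]+[220,150])
rings_t('t4')"
```

```text
[ 291  191   72   73 2957] [326.30402435 227.43151843]
462 243 13.1 [ 0.53185452 -0.18519004  0.012     ]
```

Emit:
drive_tool --pt "0.002 0.002 0.06 0 0 0" --pt "0.003 0.003 0.121 0 0 0" --pt "0.005 0.005 0.182 0 0 0" --pt "0.006 0.008 0.242 0 0 0" --pt "0.006 0.008 0.242 0 0 0"

```text
time: 29.08
ee_pos: [0.4852, -0.1419, 0.0872]
eef_rot: [0.933, 0.359, -0.002, -0.001]
ft_force: [-1.0, 0.2, -0.5]
width: 0.0871
grip_force: 0.0
```

Emit:
drive_tool --pt "0 0 0.09 0 0 0" --pt "0 0 0.18 0 0 0" --pt "0 0 0.24 0 0 0" --pt "0 0 0.27 0 0 0" --pt "0 0 0.285 0 0 0"

```text
time: 29.5
ee_pos: [0.4868, -0.1425, 0.0041]
eef_rot: [0.934, 0.359, -0.0, -0.0]
ft_force: [0.2, -0.7, 0.3]
width: 0.087
grip_force: 0.0
```

Emit:
drive_tool --pt "0 0 0 0 0 0" --pt "0 0 0 0 0 0" --pt "0 0 0 0 0 0" --pt "0 0 0 0 0 0" --pt "0 0 0 0 0 0" --claw 1 --force 25

```text
time: 29.92
ee_pos: [0.4875, -0.1426, 0.0051]
eef_rot: [0.934, 0.358, 0.001, 0.0]
ft_force: [-0.6, 1.4, 0.7]
width: 0.0619
grip_force: 0.7
```

Emit:
drive_tool --pt "0 0 0 0 0 0" --pt "0 0 0 0 0 0" --pt "0 0 0 0 0 0" --pt "0 0 0 0 0 0" --pt "0 0 0 0 0 0"

```text
time: 30.33
ee_pos: [0.4875, -0.1426, 0.0051]
eef_rot: [0.934, 0.358, 0.0, -0.0]
ft_force: [-2.3, 1.2, 6.6]
width: 0.0598
grip_force: 25.0
```

Emit:
drive_tool --pt "0 0 -0.05 0 0 0" --pt "0 0 -0.12 0 0 0" --pt "0 0 -0.19 0 0 0" --pt "0 0 -0.26 0 0 0" --pt "0 0 -0.26 0 0 0"

```text
time: 30.75
ee_pos: [0.489, -0.1433, 0.0859]
eef_rot: [0.934, 0.358, 0.002, 0.001]
ft_force: [2.0, -0.8, -1.3]
width: 0.0596
grip_force: 25.0
```

Emit:
drive_tool --pt "0 0 -0.065 0 0 0" --pt "0 0 -0.13 0 0 0" --pt "0 0 -0.2 0 0 0" --pt "0 0 -0.26 0 0 0" --pt "0 0 -0.26 0 0 0"

```text
time: 31.17
ee_pos: [0.4885, -0.1431, 0.1631]
eef_rot: [0.934, 0.358, 0.002, 0.001]
ft_force: [0.2, -0.4, -0.5]
width: 0.0596
grip_force: 25.0
```

```bash
python3 -c "
from h import *
st(); plan((.42,-.03,.16,-48),(.5316,.2840,.16,54.4))
I=camera('wrist'); g=cv2.cvtColor(I,cv2.COLOR_BGR2HSV); m=((g[...,2]>190)&(g[...,1]<70)).astype('uint8')[150:314,220:440]
n,l,s,ce=cv2.connectedComponentsWithStats(m)
for i in range(1,n):
  if s[i,4]>100: print(s[i]+[220,150,0,0,0],ce[i]+[220,150])
"
```

```text
t 31.17 tcp [ 0.4885 -0.1431  0.1631] ydeg -48.0 w 0.0596 g 25.0 F [ 0.2 -0.4 -0.5] j [-0.52  0.13  0.78  1.88 -0.1   1.17 -0.55]
[0.082, -0.433, 0.01, 0.003, -0.005, -0]   q1..3: [0.02, -0.108, 0.002, 0.001, -0.001, -0] [0.041, -0.216, 0.005, 0.002, -0.002, -0] [0.062, -0.325, 0.008, 0.002, -0.004, -0]
  -> wp [ 0.4199 -0.0301  0.1599]
[0.244, -0.132, -0, -0, 0, -0.569]   q1..3: [0.061, -0.033, -0, -0, 0, -0.142] [0.122, -0.066, -0, -0, 0, -0.284] [0.183, -0.099, -0, -0, 0, -0.427]
[0.278, -0.014, -0, -0, 0, -0.569]   q1..3: [0.07, -0.004, -0, -0, 0, -0.142] [0.139, -0.007, -0, -0, 0, -0.284] [0.209, -0.01, -0, -0, 0, -0.427]
[0.256, 0.108, -0.001, -0, 0, -0.569]   q1..3: [0.064, 0.027, -0, -0, 0, -0.142] [0.128, 0.054, -0, -0, 0, -0.284] [0.192, 0.081, -0.001, -0, 0, -0.427]
[0.184, 0.207, 0, -0, 0, -0.569]   q1..3: [0.046, 0.052, 0, -0, 0, -0.142] [0.092, 0.104, 0, -0, 0, -0.284] [0.138, 0.155, 0, -0, 0, -0.427]
  -> wp [0.5316 0.2838 0.16  ]
[ 256  245  135   69 5014] [323.11268448 277.75009972]
```

Emit:
drive_tool --pt "0.02 -0.108 0 0 0 0" --pt "0.041 -0.216 0 0 0 0" --pt "0.062 -0.325 0 0 0 0" --pt "0.08 -0.42 0 0 0 0" --pt "0.082 -0.433 0 0 0 0"

```text
time: 31.63
ee_pos: [0.4154, -0.0256, 0.1588]
eef_rot: [0.933, 0.361, -0.001, -0.001]
ft_force: [0.4, 0.1, -1.3]
width: 0.0594
grip_force: 25.0
```

Emit:
drive_tool --pt "0.061 -0.033 0 0 0 -0.142" --pt "0.122 -0.066 0 0 0 -0.284" --pt "0.183 -0.099 0 0 0 -0.427" --pt "0.244 -0.132 0 0 0 -0.569" --pt "0.244 -0.132 0 0 0 -0.569"

```text
time: 32.05
ee_pos: [0.4463, 0.0524, 0.159]
eef_rot: [0.828, 0.561, -0.001, -0.0]
ft_force: [-0.7, -0.2, -1.4]
width: 0.0592
grip_force: 25.0
```

Emit:
drive_tool --pt "0.07 -0.004 0 0 0 -0.142" --pt "0.139 -0.007 0 0 0 -0.284" --pt "0.209 -0.01 0 0 0 -0.427" --pt "0.278 -0.014 0 0 0 -0.569" --pt "0.278 -0.014 0 0 0 -0.569"

```text
time: 32.47
ee_pos: [0.4741, 0.1308, 0.159]
eef_rot: [0.683, 0.73, -0.001, -0.0]
ft_force: [-0.3, 0.4, -1.2]
width: 0.06
grip_force: 25.0
```

Emit:
drive_tool --pt "0.064 0.027 0 0 0 -0.142" --pt "0.128 0.054 0 0 0 -0.284" --pt "0.192 0.081 0 0 0 -0.427" --pt "0.256 0.108 0 0 0 -0.569" --pt "0.256 0.108 0 0 0 -0.569"

```text
time: 32.88
ee_pos: [0.502, 0.209, 0.1589]
eef_rot: [0.505, 0.863, -0.0, -0.001]
ft_force: [-0.8, -0.4, -0.6]
width: 0.0593
grip_force: 25.0
```

Emit:
drive_tool --pt "0.046 0.052 0 0 0 -0.142" --pt "0.092 0.104 0 0 0 -0.284" --pt "0.138 0.155 0 0 0 -0.427" --pt "0.184 0.207 0 0 0 -0.569" --pt "0.184 0.207 0 0 0 -0.569"

```text
time: 33.3
ee_pos: [0.5296, 0.287, 0.1589]
eef_rot: [0.302, 0.953, -0.0, -0.001]
ft_force: [-1.3, 0.7, -1.4]
width: 0.0594
grip_force: 25.0
```

Emit:
drive_tool --pt "0 0 0 0 0 0" --pt "0 0 0 0 0 0" --pt "0 0 0 0 0 0" --pt "0 0 0 0 0 0" --pt "0 0 0 0 0 0"

```text
time: 33.72
ee_pos: [0.53, 0.2835, 0.1606]
eef_rot: [0.306, 0.952, 0.0, 0.0]
ft_force: [0.3, -0.4, -0.9]
width: 0.0594
grip_force: 25.0
```

```bash
python3 -c "
from h import *
st(); plan((.5324,.2834,.095,54.4))
"
```

```text
t 33.72 tcp [0.53   0.2835 0.1606] ydeg 54.3 w 0.0594 g 25.0 F [ 0.3 -0.4 -0.9] j [-0.87  0.33  0.37  1.63 -0.12  1.21  0.48]
[-0.007, 0.004, 0.219, 0, -0, -0.002]   q1..3: [-0.002, 0.001, 0.055, 0, -0, -0] [-0.004, 0.002, 0.11, 0, -0, -0.001] [-0.005, 0.003, 0.164, 0, -0, -0.002]
  -> wp [0.5324 0.2832 0.0949]
```

Stack top will be 44 mm, so I'll release at TCP ≈ 0.058.

Emit:
drive_tool --pt "-0.002 0.001 0.054 0 0 0" --pt "-0.004 0.002 0.108 0 0 0" --pt "-0.006 0.004 0.163 0 0 0" --pt "-0.007 0.004 0.2 0 0 0" --pt "-0.007 0.004 0.218 0 0 0"

```text
time: 34.13
ee_pos: [0.5317, 0.2833, 0.0935]
eef_rot: [0.306, 0.952, -0.001, -0.001]
ft_force: [0.9, -0.4, -1.5]
width: 0.0594
grip_force: 25.0
```

Emit:
drive_tool --pt "0 0 0.02 0 0 0" --pt "0 0 0.04 0 0 0" --pt "0 0 0.06 0 0 0" --pt "0 0 0.08 0 0 0" --pt "0 0 0.09 0 0 0"

```text
time: 34.55
ee_pos: [0.5322, 0.284, 0.0674]
eef_rot: [0.305, 0.952, -0.0, -0.0]
ft_force: [0.1, 0.4, -0.8]
width: 0.0596
grip_force: 25.0
```

Emit:
drive_tool --pt "0 0 0.01 0 0 0" --pt "0 0 0.02 0 0 0" --pt "0 0 0.03 0 0 0" --pt "0 0 0.034 0 0 0" --pt "0 0 0.034 0 0 0"

```text
time: 34.97
ee_pos: [0.5323, 0.2839, 0.0576]
eef_rot: [0.305, 0.952, -0.0, -0.0]
ft_force: [0.3, 0.3, -0.6]
width: 0.0594
grip_force: 25.0
```

```bash
python3 -c "
from h import *
st()"
```

```text
t 34.97 tcp [0.5323 0.2839 0.0576] ydeg 54.4 w 0.0594 g 25.0 F [ 0.3  0.3 -0.6] j [-0.84  0.44  0.35  1.72 -0.17  1.02  0.51]
```

Emit:
drive_tool --pt "0 0 0 0 0 0" --pt "0 0 0 0 0 0" --pt "0 0 0 0 0 0" --pt "0 0 0 0 0 0" --pt "0 0 0 0 0 0" --claw 0

```text
time: 35.38
ee_pos: [0.5325, 0.284, 0.0581]
eef_rot: [0.306, 0.952, 0.0, 0.0]
ft_force: [0.5, 0.1, 0.8]
width: 0.0828
grip_force: 0.0
```

Emit:
drive_tool --pt "0 0 -0.05 0 0 0" --pt "0 0 -0.12 0 0 0" --pt "0 0 -0.2 0 0 0" --pt "0 0 -0.3 0 0 0" --pt "0 0 -0.4 0 0 0"

```text
time: 35.8
ee_pos: [0.5321, 0.2837, 0.1789]
eef_rot: [0.306, 0.952, -0.0, -0.0]
ft_force: [0.4, -0.0, -0.0]
width: 0.0868
grip_force: 0.0
```

Emit:
drive_tool --pt "-0.05 0 -0.06 0 0 0" --pt "-0.1 0 -0.12 0 0 0" --pt "-0.13 0 -0.17 0 0 0" --pt "-0.13 0 -0.17 0 0 0" --pt "-0.13 0 -0.17 0 0 0"

```text
time: 36.22
ee_pos: [0.5646, 0.2611, 0.2292]
eef_rot: [0.306, 0.952, 0.001, 0.0]
ft_force: [-1.3, 0.1, -0.7]
width: 0.0872
grip_force: 0.0
```

```bash
python3 -c "
from h import *
st(); I=camera('wrist'); a=cv2.resize(I[100:300,220:420],None,fx=2,fy=2); T=camera('top'); b=cv2.resize(T[175:305,225:465],None,fx=1.66,fy=1.66)
o=np.zeros((400+b.shape[0],max(400,b.shape[1]),3),'uint8'); o[:400,:400]=a; o[400:,:b.shape[1]]=b; cv2.imwrite('pics/m1.png',o[:600,:800]); print(o.shape)"
```

```text
t 36.22 tcp [0.5646 0.2611 0.2292] ydeg 54.4 w 0.0872 g 0.0 F [-1.3  0.1 -0.7] j [-0.82  0.33  0.4   1.48 -0.13  1.35  0.54]
(616, 400, 3)
```

View pics/m1.png

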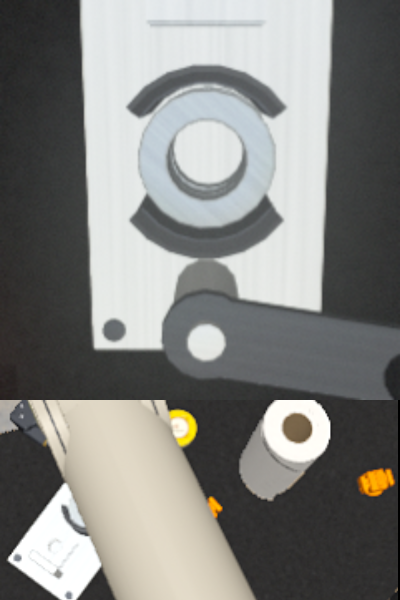

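Composite view: three rings lie flat and concentric in the tube (ring face around (206,157) in the crop), gate still open. Going back to the knob to shut it.

```bash
python3 -c "
from h import *
plan((.6487,.3045,.18,-45.5),(.6487,.3045,.106,-45.5),wmax=6.8)"
```

```text
[-0.037, 0.07, 0.04, -0.001, 0, 0.555]   q1..3: [-0.009, 0.018, 0.01, -0, 0, 0.139] [-0.018, 0.035, 0.02, -0, 0, 0.278] [-0.028, 0.053, 0.03, -0.001, 0, 0.416]
[-0.004, 0.08, 0.039, -0, -0, 0.556]   q1..3: [-0.001, 0.02, 0.01, -0, -0, 0.139] [-0.002, 0.04, 0.02, -0, -0, 0.278] [-0.003, 0.06, 0.029, -0, -0, 0.417]
[0.03, 0.074, 0.04, -0.001, 0, 0.555]   q1..3: [0.008, 0.018, 0.01, -0, 0, 0.139] [0.015, 0.037, 0.02, -0, 0, 0.278] [0.022, 0.055, 0.03, -0.001, 0, 0.416]
[0.058, 0.054, 0.04, -0, 0, 0.555]   q1..3: [0.014, 0.014, 0.01, -0, 0, 0.139] [0.029, 0.027, 0.02, -0, 0, 0.278] [0.044, 0.04, 0.03, -0, 0, 0.416]
  -> wp [0.6486 0.3045 0.1799]
[0, 0, 0.246, -0, 0, 0]   q1..3: [0, 0, 0.062, -0, 0, 0] [0, 0, 0.123, -0, 0, 0] [0, 0, 0.184, -0, 0, 0]
  -> wp [0.6485 0.3045 0.1061]
```

Emit:
drive_tool --pt "-0.009 0.018 0 0 0 0.139" --pt "-0.018 0.035 0 0 0 0.278" --pt "-0.028 0.053 0 0 0 0.416" --pt "-0.037 0.07 0 0 0 0.555" --pt "-0.037 0.07 0 0 0 0.555"

```text
time: 36.73
ee_pos: [0.5847, 0.273, 0.2272]
eef_rot: [0.506, 0.863, -0.001, -0.001]
ft_force: [0.0, 0.0, -0.1]
width: 0.0873
grip_force: 0.0
```

Emit:
drive_tool --pt "0 0.02 0 0 0 0.139" --pt "-0.002 0.04 0 0 0 0.278" --pt "-0.003 0.06 0 0 0 0.417" --pt "-0.004 0.08 0 0 0 0.556" --pt "-0.004 0.08 0 0 0 0.556"

```text
time: 37.15
ee_pos: [0.6064, 0.2834, 0.2276]
eef_rot: [0.679, 0.734, -0.001, -0.0]
ft_force: [-0.2, -0.5, -1.3]
width: 0.0869
grip_force: 0.0
```

Emit:
drive_tool --pt "0.008 0.018 0 0 0 0.139" --pt "0.015 0.037 0 0 0 0.278" --pt "0.022 0.055 0 0 0 0.416" --pt "0.03 0.074 0 0 0 0.555" --pt "0.03 0.074 0 0 0 0.555"

```text
time: 37.57
ee_pos: [0.6279, 0.2939, 0.2279]
eef_rot: [0.821, 0.57, -0.001, -0.0]
ft_force: [0.2, 0.7, -0.4]
width: 0.0873
grip_force: 0.0
```

Emit:
drive_tool --pt "0.014 0.014 0 0 0 0.139" --pt "0.029 0.027 0 0 0 0.278" --pt "0.044 0.04 0 0 0 0.416" --pt "0.058 0.054 0 0 0 0.555" --pt "0.058 0.054 0 0 0 0.555"

```text
time: 37.98
ee_pos: [0.6493, 0.3042, 0.2281]
eef_rot: [0.925, 0.38, -0.0, -0.0]
ft_force: [-0.8, 0.6, 0.5]
width: 0.0871
grip_force: 0.0
```

Emit:
drive_tool --pt "0 0 0.04 0 0 0" --pt "0 0 0.08 0 0 0" --pt "0 0 0.12 0 0 0" --pt "0 0 0.16 0 0 0" --pt "0 0 0.16 0 0 0"

```text
time: 38.4
ee_pos: [0.6479, 0.3036, 0.1769]
eef_rot: [0.925, 0.379, -0.002, -0.0]
ft_force: [0.4, 0.7, -0.2]
width: 0.0866
grip_force: 0.0
```

```bash
python3 -c "
from h import *
st(); plan((.6487,.3045,.106,-45.5))
I=camera('wrist'); print(proj('wrist',(.6487,.3045,.127)));
g=cv2.cvtColor(I,cv2.COLOR_BGR2GRAY); cv2.imwrite('pics/w9.png',I[130:330,220:440])"
```

```text
t 38.4 tcp [0.6479 0.3036 0.1769] ydeg -45.4 w 0.0866 g 0.0 F [ 0.4  0.7 -0.2] j [-0.92  0.64  0.67  1.27 -0.39  1.37 -1.06]
[0.005, 0, 0.236, -0.002, 0.006, 0.002]   q1..3: [0.001, 0, 0.059, -0, 0.002, 0] [0.002, 0, 0.118, -0.001, 0.003, 0.001] [0.004, 0, 0.177, -0.002, 0.005, 0.002]
  -> wp [0.6486 0.3045 0.1061]
[322.73506388 264.30231452]
```

View pics/w9.png

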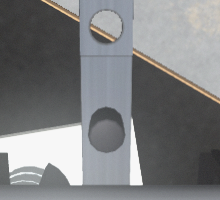

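Knob is between the fingers at about (327,260). Closing on it and swinging the gate back.

Emit:
drive_tool --pt "0.001 0 0.059 0 0 0" --pt "0.002 0 0.118 0 0 0" --pt "0.004 0 0.177 0 0 0" --pt "0.005 0 0.225 0 0 0" --pt "0.005 0 0.236 0 0 0"

```text
time: 38.87
ee_pos: [0.6496, 0.3048, 0.1075]
eef_rot: [0.925, 0.379, -0.002, 0.0]
ft_force: [0.2, -0.0, -0.4]
width: 0.0874
grip_force: 0.0
```

Emit:
drive_tool --pt "0 0 0 0 0 0" --pt "0 0 0 0 0 0" --pt "0 0 0 0 0 0" --pt "0 0 0 0 0 0" --pt "0 0 0 0 0 0" --claw 1 --force 12

```text
time: 39.28
ee_pos: [0.651, 0.3051, 0.111]
eef_rot: [0.926, 0.378, 0.001, -0.0]
ft_force: [0.4, 0.4, 0.6]
width: 0.0611
grip_force: 0.0
```

Emit:
drive_tool --pt "0 0 0 0 0 0" --pt "0 0 0 0 0 0" --pt "0 0 0 0 0 0" --pt "0 0 0 0 0 0" --pt "0 0 0 0 0 0"

```text
time: 39.7
ee_pos: [0.6506, 0.305, 0.11]
eef_rot: [0.926, 0.378, -0.0, -0.0]
ft_force: [-0.5, -0.3, -0.2]
width: 0.0282
grip_force: 0.0
```

Emit:
drive_tool --pt "0 0 0 0 0 0" --pt "0 0 0 0 0 0" --pt "0 0 0 0 0 0" --pt "0 0 0 0 0 0" --pt "0 0 0 0 0 0"

```text
time: 40.12
ee_pos: [0.6507, 0.305, 0.1101]
eef_rot: [0.926, 0.378, 0.0, -0.0]
ft_force: [1.6, 0.5, -0.4]
width: 0.0218
grip_force: 12.0
```

Emit:
drive_tool --pt "0 -0.017 0 0 0 -0.078" --pt "-0.002 -0.034 0 0 0 -0.156" --pt "-0.005 -0.052 0 0 0 -0.233" --pt "-0.008 -0.068 0 0 0 -0.311" --pt "-0.013 -0.085 0 0 0 -0.389"

```text
time: 40.53
ee_pos: [0.6298, 0.3204, 0.11]
eef_rot: [0.857, 0.516, -0.0, 0.0]
ft_force: [-0.6, -1.0, 0.2]
width: 0.0216
grip_force: 12.0
```

Emit:
drive_tool --pt "0 -0.017 0 0 0 -0.078" --pt "-0.002 -0.034 0 0 0 -0.156" --pt "-0.005 -0.052 0 0 0 -0.233" --pt "-0.008 -0.068 0 0 0 -0.311" --pt "-0.013 -0.085 0 0 0 -0.389"

```text
time: 40.95
ee_pos: [0.6053, 0.329, 0.11]
eef_rot: [0.768, 0.64, -0.0, -0.0]
ft_force: [-0.6, -0.8, -0.3]
width: 0.0218
grip_force: 12.0
```

Emit:
drive_tool --pt "0 -0.017 0 0 0 -0.078" --pt "-0.002 -0.034 0 0 0 -0.156" --pt "-0.005 -0.052 0 0 0 -0.233" --pt "-0.008 -0.068 0 0 0 -0.311" --pt "-0.013 -0.085 0 0 0 -0.389"

```text
time: 41.37
ee_pos: [0.5793, 0.3299, 0.11]
eef_rot: [0.662, 0.75, -0.0, -0.0]
ft_force: [-0.8, 1.1, 0.6]
width: 0.0215
grip_force: 12.0
```

Emit:
drive_tool --pt "0 -0.017 0 0 0 -0.078" --pt "-0.002 -0.034 0 0 0 -0.156" --pt "-0.005 -0.052 0 0 0 -0.233" --pt "-0.008 -0.068 0 0 0 -0.311" --pt "-0.013 -0.085 0 0 0 -0.389"

```text
time: 41.78
ee_pos: [0.5542, 0.3233, 0.11]
eef_rot: [0.54, 0.842, -0.0, -0.001]
ft_force: [-1.2, 1.2, -0.4]
width: 0.0212
grip_force: 12.0
```

Emit:
drive_tool --pt "0 -0.017 0 0 0 -0.078" --pt "-0.002 -0.034 0 0 0 -0.156" --pt "-0.005 -0.052 0 0 0 -0.233" --pt "-0.008 -0.068 0 0 0 -0.311" --pt "-0.013 -0.085 0 0 0 -0.389"

```text
time: 42.2
ee_pos: [0.5323, 0.3095, 0.1099]
eef_rot: [0.405, 0.914, 0.0, -0.001]
ft_force: [-2.9, 2.1, 0.5]
width: 0.0215
grip_force: 12.0
```

```bash
python3 -c "
from h import *
st()
p=read_state()['ee_pos'][:2]; t=np.array([.5316,.284]); th=np.radians(54.4); m=np.array([[np.cos(th),np.sin(th)],[-np.sin(th),np.cos(th)]])@(p-t); print('mag frame',m, 'gate', np.arctan2(m[0],m[1]+.07), np.hypot(m[0],m[1]+.07))"
```

```text
t 42.2 tcp [0.5323 0.3095 0.1099] ydeg 42.2 w 0.0215 g 12.0 F [-2.9  2.1  0.5] j [-0.88  0.41  0.36  1.64 -0.16  1.12  0.25]
mag frame [0.02114096 0.01424899] gate 0.2458577950623345 0.08686099324925374
```

Emit:
drive_tool --pt "0 -0.012 0 0 0 -0.056" --pt "-0.001 -0.025 0 0 0 -0.111" --pt "-0.002 -0.037 0 0 0 -0.167" --pt "-0.004 -0.049 0 0 0 -0.222" --pt "-0.006 -0.059 0 0 0 -0.267"

```text
time: 42.62
ee_pos: [0.52, 0.2965, 0.1099]
eef_rot: [0.307, 0.952, 0.0, -0.001]
ft_force: [-4.1, 2.0, 0.7]
width: 0.0213
grip_force: 12.0
```

Emit:
drive_tool --pt "0 -0.003 0 0 0 -0.011" --pt "0 -0.005 0 0 0 -0.022" --pt "0 -0.008 0 0 0 -0.033" --pt "0 -0.01 0 0 0 -0.044" --pt "0 -0.01 0 0 0 -0.044"

```text
time: 43.03
ee_pos: [0.5183, 0.294, 0.1099]
eef_rot: [0.292, 0.956, 0.0, -0.001]
ft_force: [-6.0, 1.9, 1.0]
width: 0.0214
grip_force: 12.0
```

```bash
cat >> h.py <<'E'
def gate():
    p=read_state()['ee_pos'][:2]; t=np.array([.5316,.284]); th=np.radians(54.4); m=np.array([[np.cos(th),np.sin(th)],[-np.sin(th),np.cos(th)]])@(p-t); print('mag frame',m, 'gate', np.arctan2(m[0],m[1]+.07), np.hypot(m[0],m[1]+.07))
E
python3 -c "
from h import *
st();gate()"
```

```text
t 43.03 tcp [0.5183 0.294  0.1099] ydeg 56.1 w 0.0214 g 12.0 F [-6.   1.9  1. ] j [-0.85  0.36  0.32  1.69 -0.13  1.11  0.48]
mag frame [0.0004187  0.01667947] gate 0.004830375394392895 0.08668048186167675
```

Emit:
drive_tool --pt "-0.002 -0.003 0 0 0 0" --pt "-0.003 -0.005 0 0 0 0" --pt "-0.004 -0.007 0 0 0 0" --pt "-0.004 -0.01 0 0 0 0" --pt "-0.004 -0.01 0 0 0 0" --force 20

```text
time: 43.45
ee_pos: [0.5182, 0.2939, 0.11]
eef_rot: [0.291, 0.957, 0.002, -0.0]
ft_force: [1.6, 12.6, -7.1]
width: 0.0213
grip_force: 20.0
```

```bash
python3 -c "
from h import *
st();gate()"
```

```text
t 43.45 tcp [0.5182 0.2939 0.11  ] ydeg 56.2 w 0.0213 g 20.0 F [ 1.6 12.6 -7.1] j [-0.85  0.36  0.32  1.7  -0.13  1.1   0.49]
mag frame [0.00024236 0.01664176] gate 0.0027972513263731912 0.08664209635261913
```

Emit:
drive_tool --pt "0 0 0 0 0 0" --pt "0 0 0 0 0 0" --pt "0 0 0 0 0 0" --pt "0 0 0 0 0 0" --pt "0 0 0 0 0 0" --claw 0

```text
time: 43.87
ee_pos: [0.5192, 0.2895, 0.1101]
eef_rot: [0.293, 0.956, -0.0, 0.0]
ft_force: [-0.1, 0.4, -0.3]
width: 0.047
grip_force: 0.0
```

Emit:
drive_tool --pt "0 0 -0.05 0 0 0" --pt "0 0 -0.12 0 0 0" --pt "0 0 -0.2 0 0 0" --pt "0 0 -0.3 0 0 0" --pt "0 0 -0.38 0 0 0"

```text
time: 44.28
ee_pos: [0.5193, 0.2896, 0.226]
eef_rot: [0.293, 0.956, 0.0, 0.0]
ft_force: [-0.1, -0.5, 1.1]
width: 0.0799
grip_force: 0.0
```

Emit:
drive_tool --pt "-0.02 0 0 0 0 0" --pt "-0.05 0 0 0 0 0" --pt "-0.08 0 0 0 0 0" --pt "-0.08 0 0 0 0 0" --pt "-0.08 0 0 0 0 0"

```text
time: 44.7
ee_pos: [0.5391, 0.2754, 0.2227]
eef_rot: [0.293, 0.956, -0.001, -0.001]
ft_force: [0.4, 0.4, -0.4]
width: 0.0869
grip_force: 0.0
```

Emit:
drive_tool --pt "0 0 0 0 0 0" --pt "0 0 0 0 0 0" --pt "0 0 0 0 0 0" --pt "0 0 0 0 0 0" --pt "0 0 0 0 0 0"

```text
time: 45.12
ee_pos: [0.5388, 0.2768, 0.224]
eef_rot: [0.292, 0.956, 0.0, -0.0]
ft_force: [0.6, -0.8, 0.1]
width: 0.0869
grip_force: 0.0
```

```bash
python3 - <<'E'
from h import *
import pickle
st(); c=get_calibration('wrist'); I=camera('wrist'); pickle.dump(c,open('w10.pkl','wb')); cv2.imwrite('pics/w10full.png',I)
t=np.array([.5316,.284]);th=np.radians(54.4);Rm=np.array([[np.cos(th),-np.sin(th)],[np.sin(th),np.cos(th)]])
q=proj('wrist',[*(t+Rm@[0,.076]),.099],c); print("pred clevis",q)
x,y=q.astype(int); y0=max(0,y-60); print(x-70,y0)
cv2.imwrite('pics/w10.png',cv2.resize(I[y0:y0+200,x-90:x+90],None,fx=3,fy=3,interpolation=cv2.INTER_CUBIC))
E
```

```text
t 45.12 tcp [0.5388 0.2768 0.224 ] ydeg 56.0 w 0.0869 g 0.0 F [ 0.6 -0.8  0.1] j [-0.83  0.29  0.35  1.53 -0.1   1.34  0.51]
pred clevis [329.50688944 121.28367464]
259 61
```

View pics/w10.png

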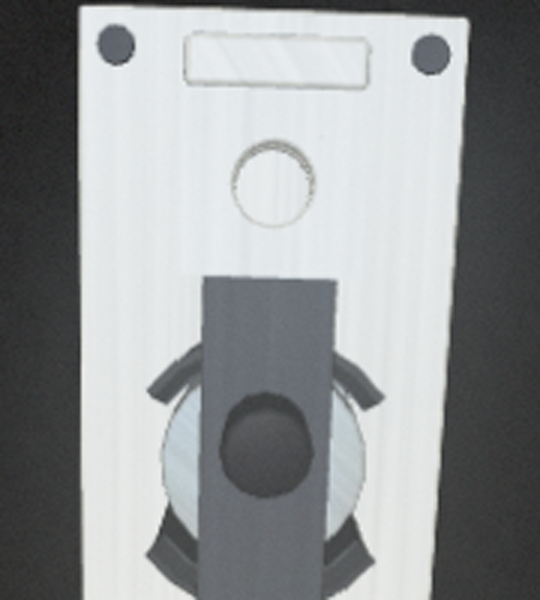

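Gate is shut: bar on the magazine's centre line, clevis hole at (330,122) full-frame as predicted, with the gate hole aligned in it. Next is the pin.

```bash
python3 -c "
from h import *
plan((.40,.086,.215,-24.5),wmax=6.8)"
```

```text
[0.009, -0.262, 0.01, 0, -0, 0.596]   q1..3: [0.002, -0.066, 0.002, 0, -0, 0.149] [0.004, -0.131, 0.005, 0, -0, 0.298] [0.007, -0.196, 0.008, 0, -0, 0.447]
[-0.109, -0.238, 0.01, -0, -0, 0.597]   q1..3: [-0.027, -0.06, 0.002, -0, -0, 0.149] [-0.054, -0.119, 0.005, -0, -0, 0.298] [-0.082, -0.178, 0.008, -0, -0, 0.448]
[-0.206, -0.163, 0.01, -0, -0, 0.596]   q1..3: [-0.052, -0.041, 0.002, -0, -0, 0.149] [-0.103, -0.082, 0.005, -0, -0, 0.298] [-0.154, -0.122, 0.008, -0, -0, 0.447]
  -> wp [0.3999 0.0859 0.215 ]
```

Emit:
drive_tool --pt "0.002 -0.066 0 0 0 0.149" --pt "0.004 -0.131 0 0 0 0.298" --pt "0.007 -0.196 0 0 0 0.447" --pt "0.009 -0.262 0 0 0 0.596" --pt "0.009 -0.262 0 0 0 0.596"

```text
time: 45.58
ee_pos: [0.4918, 0.2099, 0.2245]
eef_rot: [0.51, 0.86, -0.0, -0.0]
ft_force: [-0.1, -0.2, -0.4]
width: 0.0871
grip_force: 0.0
```

Emit:
drive_tool --pt "-0.027 -0.06 0 0 0 0.149" --pt "-0.054 -0.119 0 0 0 0.298" --pt "-0.082 -0.178 0 0 0 0.448" --pt "-0.109 -0.238 0 0 0 0.597" --pt "-0.109 -0.238 0 0 0 0.597"

```text
time: 46.0
ee_pos: [0.4455, 0.1471, 0.2244]
eef_rot: [0.696, 0.718, 0.0, -0.0]
ft_force: [1.0, 0.2, 0.1]
width: 0.0869
grip_force: 0.0
```

Emit:
drive_tool --pt "-0.052 -0.041 0 0 0 0.149" --pt "-0.103 -0.082 0 0 0 0.298" --pt "-0.154 -0.122 0 0 0 0.447" --pt "-0.206 -0.163 0.02 0 0 0.596" --pt "-0.206 -0.163 0.02 0 0 0.596"

```text
time: 46.42
ee_pos: [0.399, 0.0838, 0.2177]
eef_rot: [0.843, 0.538, -0.0, -0.0]
ft_force: [0.4, -0.8, -0.5]
width: 0.0873
grip_force: 0.0
```

Emit:
drive_tool --pt "0 0 0 0 0 0" --pt "0 0 0 0 0 0" --pt "0 0 0 0 0 0" --pt "0 0 0 0 0 0" --pt "0 0 0 0 0 0"

```text
time: 46.83
ee_pos: [0.4002, 0.0863, 0.218]
eef_rot: [0.841, 0.542, -0.0, 0.0]
ft_force: [-0.2, 0.1, -0.8]
width: 0.0873
grip_force: 0.0
```

```bash
python3 - <<'E'
from h import *
import pickle
st(); c=get_calibration('wrist'); I=camera('wrist'); pickle.dump(c,open('w11.pkl','wb')); cv2.imwrite('pics/w11full.png',I)
q=proj('wrist',[.4168,.1224,.07],c); print("pred pin",q); x,y=q.astype(int)
g=cv2.cvtColor(I,cv2.COLOR_BGR2GRAY)
np.set_printoptions(linewidth=250)
print(cv2.resize(g[y-60:y+60,x-72:x+72],None,fx=.25,fy=.25,interpolation=cv2.INTER_AREA))
cs=g[y-60:y+60,x-60:x+60]
# dark handle
m=(g<60).astype('uint8'); mm=np.zeros_like(m); mm[y-30:y+30,x-30:x+30]=m[y-30:y+30,x-30:x+30]
n,l,s,ce=cv2.connectedComponentsWithStats(mm)
for i in range(1,n):
    if s[i,4]>100: print("dark",s[i],ce[i],plane('wrist',ce[i],.075,c))
E
```

```text
t 46.83 tcp [0.4002 0.0863 0.218 ] ydeg -24.4 w 0.0873 g 0.0 F [-0.2  0.1 -0.8] j [-0.81 -0.19  0.43  2.01  0.08  1.31 -0.83]
pred pin [323.57574855 181.89226688]
[[62 64 64 ... 72 73 74]
 [61 62 62 ... 73 72 74]
 [58 62 62 ... 76 75 74]
 ...
 [67 66 68 ... 69 69 68]
 [65 67 68 ... 68 69 67]
 [64 65 66 ... 67 65 65]]
```

```bash
python3 - <<'E'
from h import *
I=cv2.imread('pics/w11full.png'); g=cv2.cvtColor(I,cv2.COLOR_BGR2GRAY)
a=cv2.resize(g[130:240,260:390],None,fx=.5,fy=.3334,interpolation=cv2.INTER_AREA)
for r,row in enumerate(a): print("%3d "%(130+3*r)+"".join(" .:-=+*#%@"[min(9,v//26)] for v in row))
E
```

```text
130 :::::::::::::::::::::::::::::::------------------:::::::::-:::-::
133 :::::::::::::::::::::::::-------------------------::-:::::::::---
136 ::::::::::::::::::::::----------------------------------::::-:---
139 :::::::::::::::::::-----------------------=---------------:---:::
142 :::::::::::::::::--------------------=*#%@@*----------------:::::
145 ::::::::::::::::----------------+*#%@@@@@@@%-----------------::::
148 ::::::::::::::------------=+*#%@@@@@@@@@@@@@+-------------------:
151 :::::::::::::--------=+*#%@@@@@@@@@@@@@@@@@@#-------------------:
154 ::::::::::::----=+*#@@@@@@@@@@@@@@@@@@@@@@@@@------------------:-
157 :::::::::::---#@@@@@@@@@@@@@@@@@@@@@@@@@@@@@@*-----------------:-
160 ::::::::::----@@@@@@@@@@@@@@@@@@@@@@@@%@@@@@@%-------------------
163 :::::::::-----*@@@@@@@@@@+====-==------+@@@@@@=------------------
166 ::::::::------=@@@@##%@@+======#%*======#@%***+------------------
169 ::::::-:-------#@%###+@@+=+++++%%*++===-#@#*%%#=-----------------
172 ::::::---:-----=@%%%%+%%==+++++%@#+=====+%#*%%#=---------------:-
175 :::::::---------%%%%%*@@+=+++++%@#======*%%*%%
[... 789 characters left out ...]

211 :::::::::::----------+@@@@@@%#+=---------------------------::::::
214 :::::::::::-----------%#*+=------------------------------::::::::
217 ::::::::::::---------------------------------------------::::::::
220 :::::::::::::::-----------------------------------------:::::::::
223 ::::::::::::::::-------------------------------------::::::::::::
226 ::::::::::::::::-:---------------------------------::::::::::::::
229 ::::::::::::::::::::::--------------------------:::-:::::::::::::
232 ::::::::::::::::::::::-----:-----------------:--:::-:::::::::::::
235 ::::::::::::::::::::::::--:::------------::::::::::::::::::::::::
238 ::::::::::::::::::::::-:::::::------------:::::::::::::::::::::::
```

```bash
python3 - <<'E'
from h import *
import pickle
c=pickle.load(open('w11.pkl','rb')); a=np.radians(-23); X=np.array([np.cos(a),np.sin(a)]); Y=np.array([-X[1],X[0]])
P=np.array([.4168,.1224])
for n,dx,dy,z in (("handle top +y",0,.015,.075),("handle top -y",0,-.015,.075),("handle +x",.013,0,.075),("handle -x",-.013,0,.075),("handle low +y",0,.015,.055),("btn +x out",.024,0,.074),("btn -x out",-.024,0,.074),("btn ymax",.021,.012,.074),("btn ymin",.021,-.012,.074),("collar -y",0,-.019,.051),("collar +y",0,.019,.051)): print(n,proj('wrist',[*(P+dx*X+dy*Y),z],c).round(1))
I=cv2.imread('pics/w11full.png'); g=cv2.cvtColor(I,cv2.COLOR_BGR2GRAY)
for x in (314,334): print("col",x,[f"{y}:{v}" for y,v in zip(range(156,206),g[156:206,x-2:x+3].mean(1).astype(int))])
print("row 180",[f"{x}:{v}" for x,v in zip(range(288,362),g[178:183,288:362].mean(0).astype(int))])
E
```

```text
handle top +y [323.1 163.4]
handle top -y [324.  201.2]
handle +x [339.9 182.1]
handle -x [307.3 182.9]
handle low +y [323.1 162.1]
btn +x out [353.6 181.7]
btn -x out [293.6 183.1]
btn ymax [349.7 166.5]
btn ymin [350.  196.7]
collar -y [324.1 201.7]
collar +y [323.  157.1]
col 314 ['156:247', '157:247', '158:247', '159:247', '160:245', '161:245', '162:236', '163:146', '164:85', '165:91', '166:105', '167:124', '168:136', '169:138', '170:138', '171:138', '172:136', '173:137', '174:137', '175:135', '176:135', '177:135', '178:136', '179:135', '180:134', '181:134', '182:133', '183:133', '184:131', '185:131', '186:131', '187:130', '188:130', '189:129', '190:128', '191:126', '192:126', '193:125', '194:124', '195:125', '196:124', '197:124', '198:122', '199:110', '200:95', '201:207', '202:247', '203:247', '204:247', '205:247']
col 334 ['156:247', '157:247', '158:247', '159:246', '160:246', '161:244', '162:217', '163:87', '164:91', '165:100', '166:111', '167:123', '168:128', '169:127', '170:128', '171:126', '172:127', '173:126', '174:125', '175:125', '176:126', '177:125', '178:125', '179:125
[... 400 characters left out ...]
', '298:224', '299:225', '300:222', '301:211', '302:169', '303:154', '304:235', '305:235', '306:235', '307:234', '308:218', '309:89', '310:100', '311:116', '312:135', '313:135', '314:134', '315:134', '316:134', '317:133', '318:133', '319:131', '320:130', '321:132', '322:174', '323:242', '324:246', '325:245', '326:236', '327:171', '328:127', '329:126', '330:126', '331:125', '332:125', '333:125', '334:125', '335:124', '336:123', '337:122', '338:113', '339:100', '340:110', '341:181', '342:232', '343:232', '344:232', '345:222', '346:158', '347:192', '348:220', '349:229', '350:225', '351:220', '352:211', '353:183', '354:206', '355:242', '356:190', '357:92', '358:92', '359:92', '360:90', '361:91']
```

```bash
python3 -c "
from h import *
plan((.4176,.1225,.13,-23),(.4176,.1225,.055,-23))"
```

```text
[0.134, 0.003, 0.293, 0, 0, -0.032]   q1..3: [0.034, 0.001, 0.073, 0, 0, -0.008] [0.067, 0.002, 0.146, 0, 0, -0.016] [0.1, 0.002, 0.22, 0, 0, -0.024]
  -> wp [0.4176 0.1224 0.1301]
[0, -0, 0.25, 0, 0, 0]   q1..3: [0, -0, 0.062, 0, 0, 0] [0, -0, 0.125, 0, 0, 0] [0, -0, 0.188, 0, 0, 0]
  -> wp [0.4176 0.1224 0.0551]
```

Emit:
drive_tool --pt "0.034 0.001 0.073 0 0 -0.008" --pt "0.067 0.002 0.146 0 0 -0.016" --pt "0.1 0.002 0.22 0 0 -0.024" --pt "0.134 0.003 0.293 0 0 -0.032" --pt "0.134 0.003 0.293 0 0 -0.032"

```text
time: 47.3
ee_pos: [0.4159, 0.1227, 0.1267]
eef_rot: [0.833, 0.553, -0.003, 0.0]
ft_force: [-1.2, -0.5, -1.7]
width: 0.0872
grip_force: 0.0
```

Emit:
drive_tool --pt "0 0 0 0 0 0" --pt "0 0 0 0 0 0" --pt "0 0 0.06 0 0 0" --pt "0 0 0.11 0 0 0" --pt "0 0 0.15 0 0 0"

```text
time: 47.72
ee_pos: [0.4181, 0.1219, 0.0859]
eef_rot: [0.834, 0.551, 0.001, -0.0]
ft_force: [-0.6, 0.2, -0.8]
width: 0.0868
grip_force: 0.0
```

```bash
python3 -c "
from h import *
st(); plan((.4176,.1225,.055,-23))"
```

```text
t 47.72 tcp [0.4181 0.1219 0.0859] ydeg -23.1 w 0.0868 g 0.0 F [-0.6  0.2 -0.8] j [-0.83  0.03  0.45  2.12 -0.02  0.99 -0.77]
[0.001, -0.002, 0.103, 0.001, -0.003, -0.002]   q1..3: [0, -0, 0.026, 0, -0.001, -0] [0, -0.001, 0.052, 0, -0.002, -0.001] [0.001, -0.002, 0.077, 0.001, -0.002, -0.002]
  -> wp [0.4178 0.1225 0.055 ]
```

Emit:
drive_tool --pt "0 0 0.03 0 0 0" --pt "0 0 0.055 0 0 0" --pt "0 0 0.08 0 0 0" --pt "0.001 -0.001 0.095 0 0 0" --pt "0.001 -0.001 0.102 0 0 0"

```text
time: 48.13
ee_pos: [0.4173, 0.1224, 0.0543]
eef_rot: [0.834, 0.551, -0.0, -0.0]
ft_force: [-0.2, -0.5, 0.7]
width: 0.0865
grip_force: 0.0
```

Emit:
drive_tool --pt "0 0 0 0 0 0" --pt "0 0 0 0 0 0" --pt "0 0 0 0 0 0" --pt "0 0 0 0 0 0" --pt "0 0 0 0 0 0" --claw 1 --force 30

```text
time: 48.55
ee_pos: [0.4175, 0.1225, 0.0548]
eef_rot: [0.834, 0.551, 0.0, -0.0]
ft_force: [0.0, -0.2, 0.6]
width: 0.0614
grip_force: 0.0
```

Emit:
drive_tool --pt "0 0 0 0 0 0" --pt "0 0 0 0 0 0" --pt "0 0 0 0 0 0" --pt "0 0 0 0 0 0" --pt "0 0 0 0 0 0"

```text
time: 48.97
ee_pos: [0.4175, 0.1225, 0.0549]
eef_rot: [0.834, 0.551, 0.0, -0.0]
ft_force: [-2.2, -0.8, 7.5]
width: 0.036
grip_force: 30.0
```

Emit:
drive_tool --pt "0 0 0 0 0 0" --pt "0 0 0 0 0 0" --pt "0 0 0 0 0 0" --pt "0 0 0 0 0 0" --pt "0 0 0 0 0 0"

```text
time: 49.38
ee_pos: [0.4174, 0.1225, 0.0549]
eef_rot: [0.834, 0.551, 0.0, -0.0]
ft_force: [-2.4, 0.1, 6.6]
width: 0.0357
grip_force: 30.0
```

```bash
python3 -c "
from h import *
st(); I=camera('wrist'); cv2.imwrite('pics/w12.png',I); c=get_calibration('wrist'); p=read_state()['ee_pos']; print(proj('wrist',p,c),proj('wrist',p+[0,0,.02],c))
g=cv2.cvtColor(I,cv2.COLOR_BGR2GRAY)
a=cv2.resize(g[215:320,245:405],None,fx=.4,fy=.2667,interpolation=cv2.INTER_AREA)
for r,row in enumerate(a): print('%3d '%(215+3.75*r)+''.join(' .:-=+*#%@'[min(9,v//26)] for v in row))
"
```

```text
t 49.38 tcp [0.4174 0.1225 0.0549] ydeg -23.1 w 0.0357 g 30.0 F [-2.4  0.1  6.6] j [-0.82  0.09  0.45  2.15 -0.05  0.91 -0.74]
[323.61687117 300.68117433] [323.67260521 320.12613557]
215 :::::::::::::-------------------------==++***=--------::::::::::
218 :::::::::::-:------------------===++**********-----------:::::::
222 ::::::::-----------------==+++****************+------------:::::
226 :::::::-------------==++***********************=-----------:::::
230 ::::::--------==++**************************###%=----------:::::
233 :::::-----++**************************##%%@@@@@@*--------------:
237 ::::-----+**********************##%%@@@@@@@@@@@@%-------------::
241 ::------+*****************##%%@@@@@@@@@@@@@@@@@@@+------------::
245 :------=************##%%@@@@@@@@@@@@@@@@@@@@@@@@@#-------------:
248 :-----=*******##%%@@@@@@@@@@@@@@@@@@@@@@@@@@@@@@@@-------------:
252 :----=**##%%@@@@@@@@@@@@@@@@@@@@@@@@@@@@@@@@@@@@@@+-------------
256 ----=%@@@@@@@@@@@@@@@@@@@@@@@%%%@@@@@@@@@@@@@@@@@@#------------:
260 -----%@@@@@@@@@@@@@@@@@@%%###%%%######%@@@@@@@@@@@@=-----------:
263 -----+@@@@@@@@@@
[... 314 characters left out ...]
--------::
282 :----------========-------------------------========---:----::::
286 :------:------=====-------------------------====------:::---::::
290 ::----:::-----=====----------=*#+=----------=====----:::::-:::::
293 :----::::----=****+--========*%%#+====-----=****+=---:::::::::::
297 ::--:::::----=####*--========*%%#+---------=####*=-:::::::::::::
301 ::::::::::----####*---==-=-=-*%%#+---------=####*-::::::::::::::
305 ::::::::::::--####*----------*%%%=---------=####*-::::::::::::::
308 :::::::::::::-*###*----------*@@%+---------=####*-::::::::::::::
312 ::::::::------+***+----------+###=---------=+*+++--:::::::::::::
316 ----------------------------------------------------------------
```

Pin is gripped, buttons pressed (opening 36 mm at 30 N), and the wire loop is centred on the TCP. Lifting it and carrying it to the clevis.

```bash
python3 -c "
from h import *
plan((.4175,.1225,.12,-23),(.4175,.1225,.18,-23),(.4698,.3282,.18,54.4))"
```

```text
[0, 0, -0.217, -0, -0, -0.002]   q1..3: [0, 0, -0.054, -0, -0, -0] [0, 0, -0.108, -0, -0, -0.001] [0, 0, -0.163, -0, -0, -0.002]
  -> wp [0.4175 0.1225 0.12  ]
[0, 0, -0.2, -0, -0, 0]   q1..3: [0, 0, -0.05, -0, -0, 0] [0, 0, -0.1, -0, -0, 0] [0, 0, -0.15, -0, -0, 0]
  -> wp [0.4175 0.1224 0.18  ]
[0.233, -0.036, 0, 0, -0, -0.573]   q1..3: [0.058, -0.009, 0, 0, -0, -0.143] [0.116, -0.018, 0, 0, -0, -0.286] [0.175, -0.027, 0, 0, -0, -0.43]
[0.226, 0.07, 0, 0, -0, -0.573]   q1..3: [0.056, 0.018, 0, 0, -0, -0.143] [0.113, 0.035, 0, 0, -0, -0.286] [0.17, 0.053, 0, 0, -0, -0.43]
[0.173, 0.16, 0, 0, -0, -0.574]   q1..3: [0.043, 0.04, 0, 0, -0, -0.144] [0.086, 0.08, 0, 0, -0, -0.287] [0.13, 0.12, 0, 0, -0, -0.43]
  -> wp [0.4698 0.3283 0.1801]
```

Emit:
drive_tool --pt "0 0 -0.03 0 0 0" --pt "0 0 -0.07 0 0 0" --pt "0 0 -0.12 0 0 0" --pt "0 0 -0.17 0 0 0" --pt "0 0 -0.217 0 0 0"

```text
time: 49.85
ee_pos: [0.4172, 0.1222, 0.1207]
eef_rot: [0.834, 0.551, -0.0, 0.0]
ft_force: [0.6, -0.2, -1.6]
width: 0.036
grip_force: 30.0
```

Emit:
drive_tool --pt "0 0 -0.05 0 0 0" --pt "0 0 -0.1 0 0 0" --pt "0 0 -0.15 0 0 0" --pt "0 0 -0.2 0 0 0" --pt "0 0 -0.2 0 0 0"

```text
time: 50.27
ee_pos: [0.4185, 0.1228, 0.1825]
eef_rot: [0.834, 0.551, 0.002, 0.0]
ft_force: [0.4, 0.1, -0.8]
width: 0.0358
grip_force: 30.0
```

Emit:
drive_tool --pt "0.058 -0.009 0 0 0 -0.143" --pt "0.116 -0.018 0 0 0 -0.286" --pt "0.175 -0.027 0 0 0 -0.43" --pt "0.233 -0.036 0 0 0 -0.573" --pt "0.233 -0.036 0 0 0 -0.573"

```text
time: 50.68
ee_pos: [0.4344, 0.194, 0.1789]
eef_rot: [0.686, 0.727, -0.0, -0.0]
ft_force: [-0.5, 0.1, -1.6]
width: 0.0356
grip_force: 30.0
```

Emit:
drive_tool --pt "0.056 0.018 0 0 0 -0.143" --pt "0.113 0.035 0 0 0 -0.286" --pt "0.17 0.053 0 0 0 -0.43" --pt "0.226 0.07 0 0 0 -0.573" --pt "0.226 0.07 0 0 0 -0.573"

```text
time: 51.1
ee_pos: [0.452, 0.2623, 0.1788]
eef_rot: [0.508, 0.862, -0.0, -0.0]
ft_force: [-0.4, -0.0, -1.7]
width: 0.0356
grip_force: 30.0
```

Emit:
drive_tool --pt "0.043 0.04 0 0 0 -0.144" --pt "0.086 0.08 0 0 0 -0.287" --pt "0.13 0.12 0 0 0 -0.43" --pt "0.173 0.16 0 0 0 -0.574" --pt "0.173 0.16 0 0 0 -0.574"

```text
time: 51.52
ee_pos: [0.4694, 0.3305, 0.1788]
eef_rot: [0.303, 0.953, -0.0, -0.0]
ft_force: [-1.0, 0.8, -1.5]
width: 0.0355
grip_force: 30.0
```

Emit:
drive_tool --pt "0 0 0 0 0 0" --pt "0 0 0 0 0 0" --pt "0 0 0 0 0 0" --pt "0 0 0 0 0 0" --pt "0 0 0 0 0 0"

```text
time: 51.93
ee_pos: [0.47, 0.3275, 0.1798]
eef_rot: [0.307, 0.952, 0.0, 0.0]
ft_force: [-0.1, 0.3, -1.5]
width: 0.0357
grip_force: 30.0
```

```bash
python3 -c "
from h import *
st(); plan((.4698,.3282,.155,54.4)); I=camera('wrist'); cv2.imwrite('pics/w13.png',I); J=camera('scene'); cv2.imwrite('pics/s2.png',J)
a=cv2.resize(J[150:300,220:370],None,fx=3,fy=3,interpolation=cv2.INTER_CUBIC); b=I[180:330,225:425]; b=cv2.resize(b,None,fx=1.65,fy=1.65)
o=np.zeros((450,450+b.shape[1],3),'uint8'); o[:,:450]=a; o[:b.shape[0],450:]=b; o=o[:,:800]; cv2.imwrite('pics/m2.png',o)"
```

```text
t 51.93 tcp [0.47   0.3275 0.1798] ydeg 54.2 w 0.0357 g 30.0 F [-0.1  0.3 -1.5] j [-0.94  0.24  0.29  1.68 -0.07  1.23  0.32]
[0.002, 0.001, 0.083, 0, -0, -0.004]   q1..3: [0, 0, 0.021, 0, -0, -0.001] [0.001, 0, 0.042, 0, -0, -0.002] [0.002, 0.001, 0.062, 0, -0, -0.003]
  -> wp [0.4697 0.3281 0.1549]
```

Emit:
drive_tool --pt "0 0 0.02 0 0 0" --pt "0 0 0.04 0 0 0" --pt "0.001 0.001 0.06 0 0 0" --pt "0.002 0.002 0.08 0 0 0" --pt "0.002 0.002 0.083 0 0 0"

```text
time: 52.45
ee_pos: [0.4691, 0.3287, 0.153]
eef_rot: [0.306, 0.952, -0.001, -0.001]
ft_force: [0.3, -0.1, -2.5]
width: 0.0358
grip_force: 30.0
```

Emit:
drive_tool --pt "0 0 0.01 0 0 0" --pt "0 0 0.02 0 0 0" --pt "0 0 0.03 0 0 0" --pt "0 0 0.04 0 0 0" --pt "0 0 0.04 0 0 0"

```text
time: 52.87
ee_pos: [0.4696, 0.3288, 0.1421]
eef_rot: [0.306, 0.952, -0.0, -0.0]
ft_force: [-0.9, -0.4, -1.5]
width: 0.0359
grip_force: 30.0
```

```bash
python3 -c "
from h import *
st(); print(read_state()['torque']); plan((.4698,.3282,.12,54.4))"
```

```text
t 52.87 tcp [0.4696 0.3288 0.1421] ydeg 54.3 w 0.0359 g 30.0 F [-0.9 -0.4 -1.5] j [-0.94  0.28  0.29  1.72 -0.09  1.16  0.33]
[0.01900232 0.04079876 0.03779508]
[-0.002, -0.001, 0.074, -0.001, -0, -0.001]   q1..3: [-0, -0, 0.018, -0, -0, -0] [-0.001, -0, 0.037, -0, -0, -0] [-0.002, -0.001, 0.055, -0.001, -0, -0.001]
  -> wp [0.4699 0.3282 0.1199]
```

Emit:
drive_tool --pt "0 0 0.01 0 0 0" --pt "0 -0.001 0.02 0 0 0" --pt "-0.001 -0.001 0.03 0 0 0" --pt "-0.001 -0.001 0.04 0 0 0" --pt "-0.001 -0.001 0.045 0 0 0"

```text
time: 53.28
ee_pos: [0.4697, 0.3285, 0.1287]
eef_rot: [0.306, 0.952, -0.0, -0.0]
ft_force: [1.0, -0.5, -1.6]
width: 0.0359
grip_force: 30.0
```

Emit:
drive_tool --pt "0 0 0.005 0 0 0" --pt "0 0 0.01 0 0 0" --pt "0 0 0.015 0 0 0" --pt "0 0 0.02 0 0 0" --pt "0 0 0.02 0 0 0"

```text
time: 53.7
ee_pos: [0.4698, 0.3285, 0.1229]
eef_rot: [0.306, 0.952, -0.0, -0.0]
ft_force: [0.0, -0.0, -1.4]
width: 0.0358
grip_force: 30.0
```

Emit:
drive_tool --pt "0 0 0.005 0 0 0" --pt "0 0 0.01 0 0 0" --pt "0 0 0.015 0 0 0" --pt "0 0 0.02 0 0 0" --pt "0 0 0.02 0 0 0"

```text
time: 54.12
ee_pos: [0.4697, 0.3285, 0.1169]
eef_rot: [0.306, 0.952, -0.0, -0.0]
ft_force: [-0.4, 0.3, -1.5]
width: 0.0357
grip_force: 30.0
```

Emit:
drive_tool --pt "0 0 0.005 0 0 0" --pt "0 0 0.01 0 0 0" --pt "0 0 0.015 0 0 0" --pt "0 0 0.02 0 0 0" --pt "0 0 0.025 0 0 0"

```text
time: 54.53
ee_pos: [0.4699, 0.3286, 0.1096]
eef_rot: [0.306, 0.952, 0.0, -0.0]
ft_force: [-0.1, 0.1, -2.2]
width: 0.0357
grip_force: 30.0
```

Emit:
drive_tool --pt "0 0 0.002 0 0 0" --pt "0 0 0.004 0 0 0" --pt "0 0 0.006 0 0 0" --pt "0 0 0.007 0 0 0" --pt "0 0 0.007 0 0 0"

```text
time: 54.95
ee_pos: [0.4699, 0.3286, 0.108]
eef_rot: [0.306, 0.952, 0.0, -0.0]
ft_force: [-1.9, -1.3, 3.5]
width: 0.0359
grip_force: 30.0
```

```bash
python3 -c "
from h import *
st()"
```

```text
t 54.95 tcp [0.4699 0.3286 0.108 ] ydeg 54.3 w 0.0359 g 30.0 F [-1.9 -1.3  3.5] j [-0.93  0.31  0.28  1.75 -0.1   1.09  0.34]
```

Collar contact shows up at the expected height. A slight extra press, then release and retreat.

Emit:
drive_tool --pt "0 0 0.002 0 0 0" --pt "0 0 0.003 0 0 0" --pt "0 0 0.004 0 0 0" --pt "0 0 0.004 0 0 0" --pt "0 0 0.004 0 0 0"

```text
time: 55.37
ee_pos: [0.47, 0.3287, 0.108]
eef_rot: [0.306, 0.952, 0.0, -0.0]
ft_force: [-5.5, -3.5, 14.2]
width: 0.0361
grip_force: 30.1
```

Emit:
drive_tool --pt "0 0 0 0 0 0" --pt "0 0 0 0 0 0" --pt "0 0 0 0 0 0" --pt "0 0 0 0 0 0" --pt "0 0 0 0 0 0" --claw 0

```text
time: 55.78
ee_pos: [0.47, 0.3287, 0.1064]
eef_rot: [0.306, 0.952, 0.0, 0.0]
ft_force: [-0.2, 0.8, 0.3]
width: 0.0616
grip_force: 0.0
```

Emit:
drive_tool --pt "0 0 0 0 0 0" --pt "0 0 0 0 0 0" --pt "0 0 0 0 0 0" --pt "0 0 0 0 0 0" --pt "0 0 0 0 0 0"

```text
time: 56.2
ee_pos: [0.4699, 0.3286, 0.1064]
eef_rot: [0.306, 0.952, 0.0, -0.0]
ft_force: [-0.5, 1.4, 0.6]
width: 0.0854
grip_force: 0.0
```

Emit:
drive_tool --pt "0 0 -0.05 0 0 0" --pt "0 0 -0.12 0 0 0" --pt "0 0 -0.2 0 0 0" --pt "0 0 -0.3 0 0 0" --pt "0 0 -0.4 0 0 0"

```text
time: 56.62
ee_pos: [0.4696, 0.3283, 0.2274]
eef_rot: [0.306, 0.952, -0.0, -0.0]
ft_force: [0.0, 0.8, 0.2]
width: 0.0871
grip_force: 0.0
```

Emit:
drive_tool --pt "-0.07 0 0 0 0 0" --pt "-0.15 0 0 0 0 0" --pt "-0.2 0 0 0 0 0" --pt "-0.2 0 0 0 0 0" --pt "-0.2 0 0 0 0 0"

```text
time: 57.03
ee_pos: [0.519, 0.293, 0.2263]
eef_rot: [0.307, 0.952, -0.0, -0.0]
ft_force: [0.3, 0.6, -0.3]
width: 0.087
grip_force: 0.0
```

```bash
python3 - <<'E'
from h import *
st(); c=get_calibration('wrist'); I=camera('wrist'); J=camera('scene'); rings_t('t5')
print("clevis px",proj('wrist',(.4698,.3282,.168),c),proj('scene',(.4698,.3282,.099)))
x,y=proj('wrist',(.4698,.3282,.168),c).astype(int)
a=cv2.resize(J[200:340,225:365],None,fx=2.8,fy=2.8,interpolation=cv2.INTER_CUBIC); y0=max(0,y-80); b=cv2.resize(I[y0:y0+196,x-100:x+100],None,fx=2,fy=2)
o=np.zeros((392,800,3),'uint8'); o[:,:392]=a; o[:b.shape[0],400:400+b.shape[1]]=b; cv2.imwrite('pics/m3.png',o)
E
```

```text
t 57.03 tcp [0.519  0.293  0.2263] ydeg 54.2 w 0.087 g 0.0 F [ 0.3  0.6 -0.3] j [-0.87  0.27  0.34  1.55 -0.09  1.33  0.43]
548 228 13.2 [ 0.57245506 -0.42125711  0.012     ]
clevis px [323.66071692 161.50324489] [271.09630124 235.72268109]
```

View pics/m3.png

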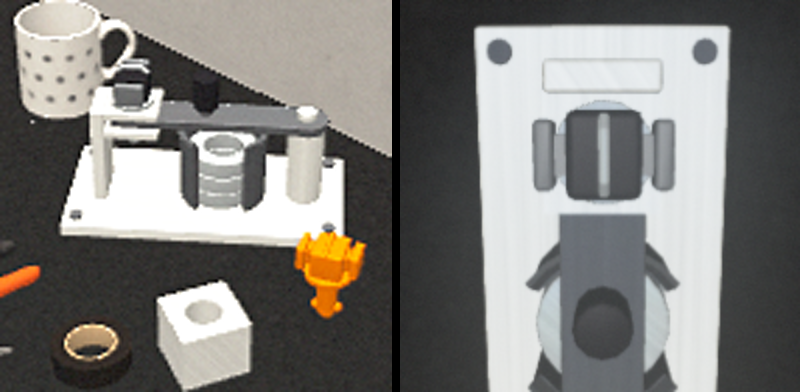

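View: the pin is seated on the clevis with both buttons out. The gate is shut and three flat rings form one column in the tube. The stand is empty, and the mug and tape roll are where they were. Handing in.

```bash
python3 -c "
from bench import *
print(close_job())"
```

```text
the job is handed in; nothing more can be done
None
```

The job is handed in: all three rings present lie in one flat column in the tube, the gate is shut against its stop, and the ball-lock pin sits with its collar on the clevis and both buttons sprung out. The hand-in gave no verdict.

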